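Build up a compression load cell: spacer ring, then platen pressed home and held

ROBOT

A 6-joint arm with a two-finger parallel gripper is mounted at the origin on the work surface. World frame = base frame: x ahead of the robot, y to its left, z up, the work surface at z = 0. Lengths are in m, angles in rad, forces in N, time in s.
With the tool pointing down it reaches from about 0.275 to 1 m from the base axis. Payload 8.4 kg.
Tool frame: the origin (TCP) lies on the centre line of the jaws, within the pads' length; the fingertips stand arm.tip_extent ahead of it and the grasp point (between the pads) is the TCP (arm.tip_extent is the distance from the TCP to the fingertips, in m); z points along the fingers, y is the direction in which the jaws open and shut (so a half turn about z gives the same grasp; the last joint's range is limited). The gripper opens to 85 mm and grips with 20 to 120 N. Pads are 22 mm wide; open, the fingers measure 114 mm over their backs; the gripper's body (76 mm by 85 mm) begins 54 mm behind the grasp point. The pads swing forward as they close: fully open they stand 13 mm farther back than shut.
Start: joints at [1.307, 0.353, 1.633, -0, 1.155, -0.002], TCP at [0.162, 0.604, 0.227] pointing down, gripper open.
Joint ranges: [-2.63, 2.63], [-0.92, 2.1], [0.06, 2.66], [-1.3, 4.44], [0, 2.69], [-3.02, 3.02]. Speed limits (rad/s): [2.22, 2.22, 2.79, 3.14, 3.14, 3.14].

INTERFACE

Orientations are given as a 3x3 rotation matrix whose columns are the frame's x, y, z axes.
In Python, from plant import arm gives the robot as it stands.
- The arm moves only by the tool move_arm, never from a script. Its argument "steps" is a list that holds one entry, the list of rows, each a list of 4 numbers: the shift along the tool's x, y, z in cm, then the turn about the tool's z in degrees. In form: [[[x, y, z, roll], ...]]. A call has 1 to 5 rows; each row shifts and turns the pose as measured when the row begins, along the tool's axes as they then stand; what a row does not reach is not made up. A row lasts 1/10 s, in which the tool goes at most 50 mm and 8.59 degrees, less where a joint would pass 70% of its speed; a pose out of reach is approached as far as the arm can. A call is refused whole if a number of a shift passes 5 or a number of a turn 8.59, either way. A call with a gripper value outside its range is refused whole. "grip" is the opening, from 0 (shut) to 1 (fully open), set as the call begins (left out, the last holds). The fingers move at their own pace and stop on an object; "force" is the grip in N (left out, the last holds). Time passes only in rows, so rows that do not move let the fingers close. It gives the time, the measured TCP pose, the force and the opening at its end, in the units of the state.
- arm.read_state(): the state, without advancing time (a new reading comes with each control period).
- arm.grab_frame(name): name is "side" or "top"; returns (picture, depth): 384x512x3 uint8, red, green, blue; 384x512 float32, m along the optical axis (not along the pixel's ray), 0 where there is no reading.
- arm.calibration(name): a dict with "K" (3x3 intrinsics, pixels), "cam_to_world" (4x4, takes a point from camera to world coordinates). Camera axes: x right, y up, looking along -z (the intrinsics and any distortion apply to the point x, -y, -z); pixel columns grow to the right and rows downward; lengths in m; the calibration is good to about 2 mm. A picture is of the moment at which its call begins. calibration takes no time and is no camera call.
- arm.hand_in(): hands the job in, once; it reports no verdict.
Trained networks look in the newest picture that a camera, given by its name, has taken for a name from the list of things; names that differ only in an ending like _2 or _b are one class to them, and where a whole thing is asked for, a point or a joint stands for the part that bears it (a point fixed in the world has none). Each returns a list of dicts, best first, with "p" (0 to 1); they miss things now and then, are a little off and sometimes report something else, mostly with a low value. They report only what shows in the picture. A call takes as long as a camera call. They do not tell look-alikes from the thing itself.
- arm.spot_in(thing, camera): "pixel" ([row, column] in pixels, amid what is visible of it).
The state is a dict: "time": time; "joint_pos": joint angles; "qvel": joint speeds; "effort": joint torques, N m; "tool_pos": TCP position; "tool_rot": TCP orientation; "force": force on the tool from outside, world axes, zero at the start; "moment": the same for the moment, N m; "gripper_width": finger opening in m.
Only numpy, scipy, OpenCV 4.12 (cv2) and the standard library are available. Lean on these libraries where they do the work, as an engineer would, in place of code of your own. Each camera call takes 0.05 s, during which the arm holds its last target.

TASK

Build up the load cell for the next compression test: slip the small thick spacer ring over the spigot in the middle of the cell so that it lies flat on the seat, then set the flat-topped platen over the same spigot, feeling for it with the hidden bore underneath until the platen drops on. Press the platen down against the spring pin until it sits flat on the ring all round, and finish while still holding it firmly pressed down there, ready for a colleague to tighten its side screw. Do not drop or tip over the platen, and leave the grooved anvil, the wide lock ring and the other things on the bench where they lie.

Things in the scene. Friction and masses are not known exactly. Their poses are not given: they have to be found in the camera images.
- load_cell: Fixed round load cell on the bench: dark base flange 130 mm across, 12 mm high, aluminium body 104 mm across up to 44 mm, raised steel seat 60 mm across up to 48 mm, upright spigot in the middle. Origin: centre of its underside, z up; a connector 30 mm wide sticks out along its +x to 74 mm from the axis, 17 to 39 mm above the bench. Its place and yaw vary
- spigot_seat (a point): Point on the spigot's axis at the level of the flat seat (48 mm above the bench) on which the spacer ring must lie; z up
- spigot_tip (a point): Centre of the spigot's top, 30 mm above the seat (78 mm above the bench). The spigot is a steel pin 20 mm in diameter; its top 3.5 mm tapers to 14 mm. The spring pin stands 8 mm higher still
- nose_pin (a joint): Brass spring pin 10 mm across in the spigot's nose, m of travel down: 0 = out (8 mm above the spigot's top), at most 0.0065. Pushes up with 8 N at 0, 12 N at 0.005 and springs back. It meets the floor of the platen's bore and carries the platen 5 mm above the ring until pressed; about 0.005 when the platen is home
- spacer_ring: Loose steel spacer ring, the small thick one: 44 mm outside, bore 23 mm, 12 mm high, about 0.1 kg, lying flat on the bench. Origin: centre of its underside, z up
- platen: Loose flat-topped steel platen, about 0.5 kg, 40 mm high: foot flange 60 mm across, 8 mm high, then a plain round body 48 mm across up to the flat top with fine circles. A blind bore 22 mm across, 21 mm deep, hidden, opens in the middle of the underside. Origin: centre of the underside, z up. On the spring pin the underside stands 17 mm above the seat, pressed home on the ring 12 mm
- grooved_anvil: Bystander: steel anvil of the same size as the platen (flange 60 mm, body 48 mm in diameter, 40 mm high) but with a deep V groove across its top. Origin: centre of its underside
- lock_ring: Bystander: wide flat steel ring, 70 mm outside, 48 mm inside, 9 mm high. Origin: centre of its underside
- caliper: Bystander: steel vernier caliper 230 mm long, lying along its y. Origin: underside, middle of its beam
- flat_specimen: Bystander: flat steel tensile specimen 200 mm long, 20 mm wide, 4 mm thick, lying along its y. Origin: centre of its underside
- hex_key: Bystander: L-shaped dark hex key, 6 mm thick, 90 mm long with a 28 mm short leg. Origin: bench level, middle of the long leg
- test_block: Bystander: round steel hardness test block, 64 mm in diameter, 15 mm high. Origin: centre of its underside
Not all that is in view belongs to the job. What is shaped like the spacer_ring but pink is not meant.

How it is judged:
By the outcome, as a careful person would: the job done as asked, in the order asked, and still so for the second after the job is handed in, while the arm keeps its last pose, push and grip.
It also fails if it takes over 72 s, if anything falls off the work surface, if the arm or the gripper's body presses on something with over 40 N, if the wrist force passes 120 N, or if a joint passes its speed limit or range.

## Working session

There is one attempt and no reset: what is moved stays moved. The work goes in short steps, Python scripts to look and compute and a tool call to move; the robot and the scene stay as the last step left them, time stands still between calls to the robot, and variables do not carry over. Pictures are saved under pics/ and viewed, and the job is handed in when it is done.

Besides the shell and the picture viewer there is one more tool, called after "Emit:" in YAML: its name, and indented under it one key for each argument. move_arm: Moves the arm, as the interface text tells. Its arguments: {"type":"object","properties":{"steps":{"type":"array","items":{"type":"array","items":{"type":"array","items":{"type":"number"}}}},"grip":{"type":"number"},"force":{"type":"number"}},"required":["steps"]}

```bash
ls; mkdir -p pics
python3 - <<'E'
from plant import arm
import cv2,numpy as np
s=arm.read_state()
for k,v in s.items(): print(k,np.round(v,4).tolist())
print(arm.tip_extent)
for c in("side","top"):
    p,d=arm.grab_frame(c); cv2.imwrite(f"pics/{c}0.png",p[:,:,::-1]); np.savez(f"{c}0.npz",p=p,d=d)
    q=arm.calibration(c); print(c,np.round(q["K"],2).tolist(),np.round(q["cam_to_world"],3).tolist(),[k for k in q])
E
```

```text
pics
time 0.0
joint_pos [1.3066, 0.3537, 1.6342, 0.0, 1.1552, -0.0024]
qvel [-0.0004, -0.0, 0.0019, 0.0006, 0.0007, -0.0028]
effort [0.0005, -60.5269, -34.206, 0.0001, 0.0095, 0.0]
tool_pos [0.1616, 0.6032, 0.2261]
tool_rot [[-0.9659, 0.2588, -0.0004], [0.2588, 0.9659, -0.0014], [0.0, -0.0014, -1.0]]
force [-0.6398, 0.552, -0.2136]
moment [0.0651, -0.0305, 0.0275]
gripper_width 0.0855
0.019
side [[412.99, 0.0, 254.39], [0.0, 412.99, 191.76], [0.0, 0.0, 1.0]] [[-0.973, 0.156, -0.168, 0.35], [-0.229, -0.642, 0.731, 0.852], [0.006, 0.75, 0.661, 0.83], [0.0, 0.0, 0.0, 1.0]] ['K', 'cam_to_world']
top [[406.97, 0.0, 252.55], [0.0, 406.97, 193.19], [0.0, 0.0, 1.0]] [[0.028, 0.999, -0.037, 0.483], [-0.999, 0.027, -0.028, -0.01], [-0.027, 0.038, 0.999, 1.086], [0.0, 0.0, 0.0, 1.0]] ['K', 'cam_to_world']
```

View pics/side0.png

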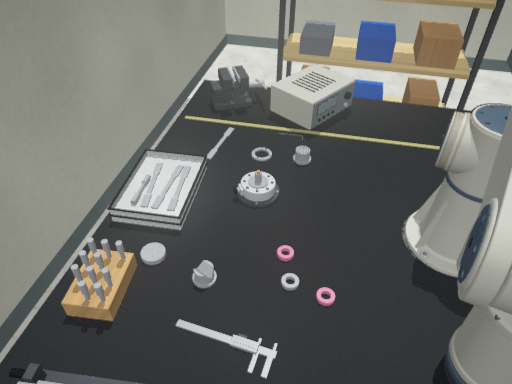

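View pics/top0.png

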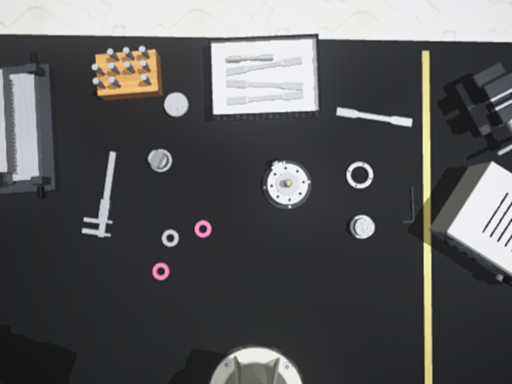

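```bash
cat > h.py <<'E'
import numpy as np,cv2
from plant import arm
def proj(c,P):
    q=arm.calibration(c);T=np.linalg.inv(q["cam_to_world"]);P=np.atleast_2d(P)
    X=P@T[:3,:3].T+T[:3,3]; K=q["K"]
    u=K[0,0]*X[:,0]/-X[:,2]+K[0,2]; v=K[1,1]*-X[:,1]/-X[:,2]+K[1,2]
    return np.stack([u,v],1)
def atz(c,u,v,z):
    q=arm.calibration(c);K=q["K"];M=q["cam_to_world"]
    d=np.array([(u-K[0,2])/K[0,0],-(v-K[1,2])/K[1,1],-1]);w=M[:3,:3]@d
    t=(z-M[2,3])/w[2]; return M[:3,3]+t*w
def tri(pts):
    A=np.zeros((3,3));b=np.zeros(3)
    for c,u,v in pts:
        q=arm.calibration(c);K=q["K"];M=q["cam_to_world"]
        d=M[:3,:3]@np.array([(u-K[0,2])/K[0,0],-(v-K[1,2])/K[1,1],-1]);d/=np.linalg.norm(d)
        P=np.eye(3)-np.outer(d,d);A+=P;b+=P@M[:3,3]
    return np.linalg.solve(A,b)
def cloud(c,d):
    q=arm.calibration(c);K=q["K"];M=q["cam_to_world"]
    v,u=np.mgrid[:d.shape[0],:d.shape[1]]
    X=np.stack([(u-K[0,2])/K[0,0]*d,-(v-K[1,2])/K[1,1]*d,-d],-1)
    return X@M[:3,:3].T+M[:3,3]
E
python3 - <<'E'
from h import *
for c in("side","top"):
  for t in("spacer_ring","platen","spigot_tip","load_cell","grooved_anvil","lock_ring"):
    for r in arm.spot_in(t,c)[:3]: print(c,t,np.round(r["pixel"],1),round(r["p"],2))
print(arm.read_state()["time"])
E
```

```text
side spacer_ring [280.  290.3] 0.68
side spacer_ring [254.3 285.9] 0.63
side spacer_ring [293.6 325. ] 0.59
side platen [153.4 301.4] 0.51
side spigot_tip [189.9 257.6] 0.9
side load_cell [187.4 257.4] 0.61
side grooved_anvil [276.  206.7] 0.87
side lock_ring [158.7 263.1] 0.43
side lock_ring [145.7 217.8] 0.17
top spacer_ring [266.7 162.6] 0.51
top spacer_ring [234.4 167.6] 0.49
top spacer_ring [225.5 205.4] 0.49
top platen [229.7 359.9] 0.85
top spigot_tip [117.8 369.8] 0.53
top load_cell [184.9 288.3] 0.9
top grooved_anvil [160.3 159.4] 0.8
top lock_ring [169.9 353.8] 0.68
0.7
```

The side view shows the grey ring at (290,281), the cell at (258,187) and the flat-topped platen at (302,155). The top view shows the ring at (170,238), the cell at (287,184) and the platen at (362,227). The pink rings and the anvil at (160,160) are distractors. Next I measure these precisely.

Run:
```python
from h import *
D={c:np.load(f"{c}0.npz") for c in("side","top")}
for n,u,v in(("ring",170,238),("cell",287,184),("platen",362,227),("anvil",160,160),("lock",360,175)):
    print(n,np.round(atz("top",u,v,0.02),3))
def crop(c,u,v,r,s): 
    p=D[c]["p"][v-r:v+r,u-r:u+r,::-1]; return cv2.resize(p,None,fx=s,fy=s,interpolation=cv2.INTER_CUBIC)
rows=[np.hstack([crop("top",u,v,24,5) for u,v in((170,238),(287,184),(362,227))]),np.hstack([crop("side",u,v,24,5) for u,v in((290,281),(258,187),(302,155))])]
cv2.imwrite("pics/crops0.png",np.vstack(rows))
# depth heights
for c in D:
    W=cloud(c,D[c]["d"]); ok=D[c]["d"]>0
    for n,(x,y) in dict(ring=(.386,.208),cell=(.52,-.09),platen=(.41,-.29)).items():
        pass
    np.save(f"W{c}.npy",W)
    m=ok&(W[...,2]>0.006)&(W[...,2]<.12)&(W[...,0]>.2)&(W[...,0]<.7)&(abs(W[...,1])<.45)
    nl,l,st,ce=cv2.connectedComponentsWithStats(m.astype(np.uint8))
    for i in range(1,nl):
        if st[i,4]>25:
            P=W[l==i]; print(c,np.round(ce[i]),st[i,4],"med",np.round(np.median(P,0),3),"lo",np.round(np.percentile(P,2,0),3),"hi",np.round(np.percentile(P,98,0),3))
```

```text
ring [0.4   0.234 0.02 ]
cell [ 0.55  -0.069  0.02 ]
platen [ 0.443 -0.266  0.02 ]
anvil [0.605 0.268 0.02 ]
lock [ 0.578 -0.258  0.02 ]
side [310. 115.] 240 med [ 0.447 -0.443  0.066] lo [ 0.431 -0.45   0.013] hi [ 0.466 -0.435  0.117]
side [302. 154.] 250 med [ 0.446 -0.251  0.031] lo [ 0.421 -0.286  0.007] hi [ 0.472 -0.238  0.043]
side [261. 153.] 128 med [ 0.583 -0.254  0.009] lo [ 0.551 -0.29   0.006] hi [ 0.613 -0.222  0.012]
side [257. 189.] 1199 med [ 0.546 -0.039  0.042] lo [ 0.493 -0.107  0.008] hi [ 0.607 -0.004  0.076]
side [285. 252.] 163 med [0.429 0.155 0.012] lo [0.409 0.133 0.007] hi [0.448 0.174 0.015]
side [204. 274.] 482 med [0.604 0.28  0.026] lo [0.582 0.252 0.007] hi [0.631 0.301 0.042]
side [290. 281.] 197 med [0.402 0.242 0.012] lo [0.382 0.22  0.006] hi [0.422 0.261 0.015]
side [325. 295.] 210 med [0.314 0.264 0.012] lo [0.294 0.241 0.007] hi [0.334 0.283 0.015]
side [244. 343.] 340 med [0.47  0.421 0.009] lo [0.44  0.404 0.007] hi [0.497 0.435 0.012]
top [159. 160.] 381 med [0.603 0.269 0.027] lo [0.579 0.245 0.007] hi [0.628 0.293 0.041]
top [286. 184.] 1907 med [ 0.547 -0.065  0.043] lo [ 0.491 -0.125  0.009] hi [ 0.608 -0.009  0.074]
top [359. 175.] 269 med [ 0.58  -0.258  0.009] lo [ 0.548 -0.292  0.006] hi [ 0.611 -0.226  0.012]
top [104. 210.] 184 med [0.468 0.417 0.008] lo [0.438 0.402 0.006] hi [0.495 0.431 0.012]
top [362. 227.] 397 med [ 0.444 -0.261  0.039] lo [ 0.417 -0.287  0.007] hi [ 0.469 -0.24   0.043]
top [202. 229.] 159 med [0.426 0.151 0.011] lo [0.407 0.131 0.007] hi [0.446 0.17  0.015]
top [441. 229.] 255 med [ 0.446 -0.444  0.076] lo [ 0.431 -0.45   0.015] hi [ 0.461 -0.439  0.119]
top [170. 238.] 163 med [0.399 0.237 0.011] lo [0.379 0.216 0.007] hi [0.42  0.257 0.015]
top [160. 271.] 167 med [0.311 0.259 0.011] lo [0.291 0.239 0.007] hi [0.332 0.278 0.015]
```

View pics/crops0.png

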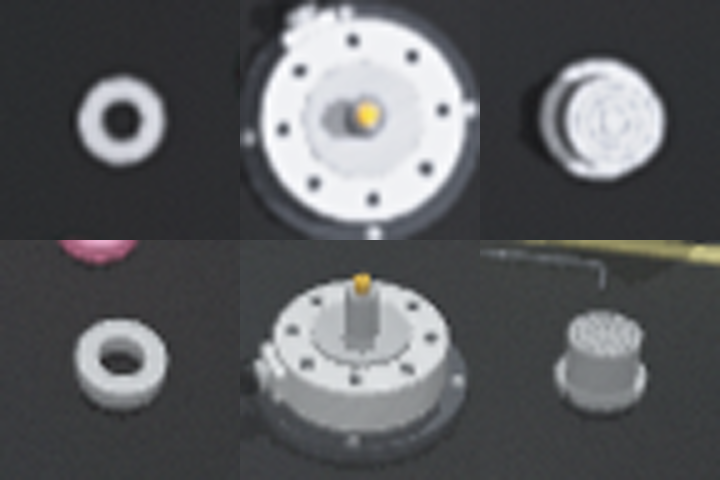

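Run:
```python
from h import *
for c in("side","top"):
    z=np.load(f"{c}0.npz");p,d=z["p"],z["d"];W=np.load(f"W{c}.npy")
    hsv=cv2.cvtColor(p,cv2.COLOR_RGB2HSV)
    def rep(n,x,y,r,z0,z1,rt):
        m=(np.hypot(W[...,0]-x,W[...,1]-y)<r)&(W[...,2]>z0)&(W[...,2]<z1)
        P=W[m].astype(np.float32); (cx,cy),rr=cv2.minEnclosingCircle(P[:,:2].copy())
        v,u=np.nonzero(m)
        print(c,n,m.sum(),"mec",round(cx,4),round(cy,4),round(rr,4),"mean",np.round(P.mean(0),4),"bbox mid",np.round((P.min(0)+P.max(0))/2,4)[:2], "pix",u.mean().round(2),v.mean().round(2))
    rep("ring",.4005,.2385,.035,.0095,.02,.022)
    rep("platen",.444,-.262,.04,.036,.06,.024)
    rep("seat+body",.547,-.068,.08,.041,.051,.052)
    rep("spig",.547,-.068,.02,.068,.1,.005)
    m=(hsv[...,1]>90)&(hsv[...,0]>12)&(hsv[...,0]<35);m[:160]=0;m[:,:245]=0;m[:,310:]=0;m[210:]=0
    v,u=np.nonzero(m);print(c,"brass",len(u),u.mean(),v.mean(),u.min(),u.max(),v.min(),v.max(), np.round(atz(c,u.mean(),v.mean(),.083),4))
```

```text
side ring 171 mec 0.401 0.2392 0.0234 mean [0.4016 0.2401 0.0122] bbox mid [0.402  0.2398] pix 289.81 280.13
side platen 114 mec 0.4472 -0.2634 0.0272 mean [ 0.4461 -0.2623  0.0402] bbox mid [ 0.4461 -0.2632] pix 302.5 149.85
side seat+body 567 mec 0.5539 -0.0642 0.0553 mean [ 0.5499 -0.0579  0.0455] bbox mid [ 0.5513 -0.0653] pix 257.7 182.95
side spig 39 mec 0.5497 -0.062 0.0099 mean [ 0.5499 -0.0615  0.0777] bbox mid [ 0.5501 -0.0622] pix 258.08 173.59
side brass 11 257.8181818181818 171.0909090909091 256 259 170 173 [ 0.5518 -0.0662  0.083 ]
top ring 128 mec 0.3992 0.2366 0.022 mean [0.3994 0.2359 0.0119] bbox mid [0.3989 0.2366] pix 170.09 237.85
top platen 275 mec 0.4437 -0.2667 0.0241 mean [ 0.4437 -0.2666  0.0398] bbox mid [ 0.4441 -0.2661] pix 364.23 227.15
top seat+body 1136 mec 0.5498 -0.0664 0.053 mean [ 0.5486 -0.0675  0.045 ] bbox mid [ 0.5486 -0.0674] pix 287.08 183.87
top spig 50 mec 0.5486 -0.0675 0.0097 mean [ 0.5483 -0.0672  0.0779] bbox mid [ 0.5478 -0.067 ] pix 287.7 183.14
top brass 10 287.8 182.5 287 289 181 184 [ 0.5496 -0.0671  0.083 ]
```

Add to h.py:
```python
def go(x,y,z):
    s=arm.read_state();R=np.array(s["tool_rot"]);p=np.array(s["tool_pos"])
    print("t",round(s["time"],2),"pos",np.round(p,4),"F",np.round(s["force"],1),"w",round(s["gripper_width"],4),"tip",arm.tip_extent,"yaw",np.degrees(np.arctan2(R[1,1],R[0,1])).round(2),"tilt",np.round(R[:2,2],4))
    print("cm:",np.round(100*R.T@(np.array([x,y,z])-p),2))
```

```text
(no output)
```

Emit:
move_arm:
  steps:
    - [[-3.25,-2.9,0,0],[-3.25,-2.9,0,0],[-3.25,-2.9,0,0],[-3.25,-2.9,0,0],[-3.25,-2.9,0,0]]
  grip: 1

```text
time: 1.2
tool_pos: [0.2822, 0.4207, 0.2264]
tool_rot: [[-0.968, 0.252, 0.001], [0.252, 0.968, 0.003], [0.0, 0.004, -1.0]]
force: [0.8, 0.6, 0.7]
gripper_width: 0.0853
```

Emit:
move_arm:
  steps:
    - [[-3.25,-2.9,1,0],[-3.25,-2.9,2,0],[-3.25,-2.9,2,0],[-3.25,-2.9,2,0],[0,0,0,0]]

```text
time: 1.7
tool_pos: [0.3848, 0.2677, 0.156]
tool_rot: [[-0.967, 0.254, 0.006], [0.254, 0.967, 0.008], [-0.004, 0.009, -1.0]]
force: [-0.9, 0.8, 0.3]
gripper_width: 0.0849
```

```bash
python3 -c "
from h import *
go(.4005,.238,.08)"
```

```text
t 1.7 pos [0.3848 0.2677 0.156 ] F [-0.9  0.8  0.3] w 0.0849 tip 0.019 yaw 75.28 tilt [0.0059 0.0076]
cm: [-2.25 -2.54  7.58]
```

Emit:
move_arm:
  steps:
    - [[-1.1,-1.25,3,0],[-1.1,-1.25,3,0],[0,0,0,0],[0,0,0,0]]

```text
time: 2.1
tool_pos: [0.4027, 0.2383, 0.096]
tool_rot: [[-0.966, 0.258, 0.009], [0.259, 0.966, 0.01], [-0.006, 0.012, -1.0]]
force: [-0.6, 0.6, 0.6]
gripper_width: 0.0851
```

```bash
python3 -c "
from h import *
go(.4005,.238,.08)
for c in('side','top'):
    p,d=arm.grab_frame(c); cv2.imwrite(f'pics/{c}1.png',p[:,:,::-1]);np.savez(f'{c}1.npz',p=p,d=d)
a=cv2.imread('pics/side1.png')[200:340,220:380];b=cv2.imread('pics/top1.png')[170:310,90:250]
cv2.imwrite('pics/c1.png',np.hstack([cv2.resize(a,None,fx=2.5,fy=2.5),cv2.resize(b,None,fx=2.5,fy=2.5)]))
"
```

```text
t 2.1 pos [0.4027 0.2383 0.096 ] F [-0.6  0.6  0.6] w 0.0851 tip 0.019 yaw 75.02 tilt [0.0088 0.0104]
cm: [ 0.21 -0.1   1.6 ]
```

View pics/c1.png

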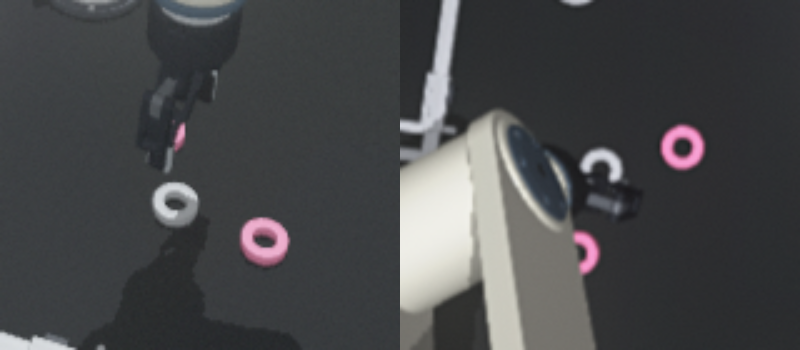

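Emit:
move_arm:
  steps:
    - [[0.2,0,1,0],[0,0,1,0],[0,0,1,0],[0,0,1,0],[0,0,0,0]]

```text
time: 2.7
tool_pos: [0.4018, 0.2429, 0.0558]
tool_rot: [[-0.967, 0.254, 0.014], [0.255, 0.967, 0.014], [-0.01, 0.017, -1.0]]
force: [0.8, -0.2, 0.2]
gripper_width: 0.0851
```

```bash
python3 -c "
from h import *
go(.4005,.238,.0225)
s=arm.read_state();print(np.round(s['joint_pos'],4),np.round(s['qvel'],4))
print(proj('side',[[.4027,.2383,.077]]),proj('top',[[.4027,.2383,.077]]))
"
```

```text
t 2.7 pos [0.4018 0.2429 0.0558] F [ 0.8 -0.2  0.2] w 0.0851 tip 0.019 yaw 75.26 tilt [0.0141 0.0138]
cm: [ 0.04 -0.56  3.32]
[ 0.537   0.3601  2.1078  0.0076  0.6545 -0.7825] [ 0.0017 -0.0042 -0.0064 -0.0001  0.007  -0.0005]
[[291.22704821 262.33861906]] [[163.1768093  238.36614605]]
```

Emit:
move_arm:
  steps:
    - [[0,0,0,0],[0,0,0,0],[0,0,0,0],[0,0,0,0],[0,0,0,0]]

```text
time: 3.2
tool_pos: [0.402, 0.2429, 0.0559]
tool_rot: [[-0.967, 0.255, 0.014], [0.255, 0.967, 0.014], [-0.01, 0.017, -1.0]]
force: [-0.9, 0.4, 0.8]
gripper_width: 0.0853
```

```bash
python3 -c "
from h import *
go(.4005,.238,.0225)
s=arm.read_state();print(np.round(s['joint_pos'],4),np.round(s['qvel'],4))
"
```

```text
t 3.2 pos [0.402  0.2429 0.0559] F [-0.9  0.4  0.8] w 0.0853 tip 0.019 yaw 75.25 tilt [0.014  0.0137]
cm: [ 0.06 -0.57  3.33]
[ 0.5369  0.3603  2.1073  0.0076  0.655  -0.7824] [-0.0004 -0.0026 -0.0029  0.0004  0.0017  0.0007]
```

Emit:
move_arm:
  steps:
    - [[0.05,-0.6,0.8,0],[0,0,0.8,0],[0,0,0,0]]

```text
time: 3.5
tool_pos: [0.4003, 0.237, 0.0388]
tool_rot: [[-0.967, 0.255, 0.015], [0.255, 0.967, 0.014], [-0.011, 0.018, -1.0]]
force: [0.6, 0.7, 0.5]
gripper_width: 0.0854
```

```bash
python3 -c "
from h import *
go(.4005,.238,.0225)
p,d=arm.grab_frame('side');cv2.imwrite('pics/c2.png',cv2.resize(p[200:320,230:380,::-1],None,fx=4,fy=4))
"
```

```text
t 3.5 pos [0.4003 0.237  0.0388] F [0.6 0.7 0.5] w 0.0854 tip 0.019 yaw 75.25 tilt [0.015  0.0143]
cm: [0.03 0.07 1.64]
```

View pics/c2.png

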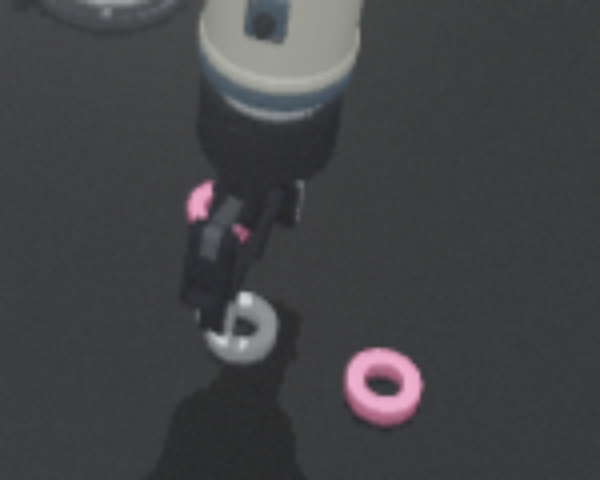

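Emit:
move_arm:
  steps:
    - [[0.03,0.1,0.8,0],[0,0.05,0.8,0],[0,0,0,0]]

```text
time: 3.85
tool_pos: [0.4008, 0.239, 0.0217]
tool_rot: [[-0.967, 0.255, 0.015], [0.255, 0.967, 0.014], [-0.011, 0.018, -1.0]]
force: [-0.1, -1.2, 0.2]
gripper_width: 0.0854
```

```bash
python3 -c "
from h import *
go(.4005,.238,.0225)
"
```

```text
t 3.85 pos [0.4008 0.239  0.0217] F [-0.1 -1.2  0.2] w 0.0854 tip 0.019 yaw 75.24 tilt [0.0149 0.0142]
cm: [ 0.   -0.1  -0.08]
```

Emit:
move_arm:
  steps:
    - [[0,-0.1,-0.05,0],[0,0,0,0],[0,0,0,0],[0,0,0,0],[0,0,0,0]]
  grip: 0
  force: 40

```text
time: 4.35
tool_pos: [0.4006, 0.2381, 0.0222]
tool_rot: [[-0.967, 0.254, 0.015], [0.255, 0.967, 0.014], [-0.011, 0.018, -1.0]]
force: [-0.1, 0.6, 0.0]
gripper_width: 0.0124
```

Emit:
move_arm:
  steps:
    - [[0,0,0,0],[0,0,0,0]]

```text
time: 4.55
tool_pos: [0.4008, 0.2382, 0.0225]
tool_rot: [[-0.967, 0.255, 0.015], [0.255, 0.967, 0.015], [-0.011, 0.018, -1.0]]
force: [0.1, 1.2, 0.8]
gripper_width: 0.0001
```

```bash
python3 -c "
from h import *
go(.4005,.238,.0225)
p,d=arm.grab_frame('side');cv2.imwrite('pics/c3.png',cv2.resize(p[200:320,230:380,::-1],None,fx=4,fy=4))
"
```

```text
t 4.55 pos [0.4008 0.2382 0.0225] F [0.1 1.2 0.8] w 0.0001 tip 0.019 yaw 75.25 tilt [0.0153 0.0145]
cm: [ 0.02 -0.02 -0.01]
```

View pics/c3.png

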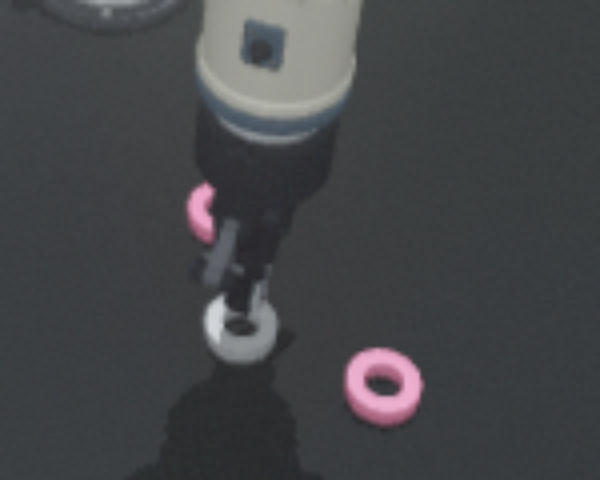

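The fingers shut fully without catching the ring, so the tips stood above it. I will lift, open part-way, and feel for the bench astride the ring.

Emit:
move_arm:
  steps:
    - [[0,0,-1.0,0],[0,0,-1.0,0],[0,0,0,0]]

```text
time: 4.9
tool_pos: [0.4004, 0.2379, 0.0442]
tool_rot: [[-0.967, 0.255, 0.015], [0.255, 0.967, 0.014], [-0.011, 0.018, -1.0]]
force: [-1.1, -0.1, -0.0]
gripper_width: 0.0
```

Emit:
move_arm:
  steps:
    - [[0,0,0,0],[0,0,0,0],[0,0,0,0],[0,0,0,0],[0,0,0,0]]
  grip: 0.65

```text
time: 5.4
tool_pos: [0.4006, 0.238, 0.0447]
tool_rot: [[-0.967, 0.255, 0.016], [0.255, 0.967, 0.015], [-0.012, 0.018, -1.0]]
force: [-0.9, 0.2, -0.1]
gripper_width: 0.0558
```

```bash
python3 -c "
from h import *
go(.4005,.238,.0225)
p,d=arm.grab_frame('side');cv2.imwrite('pics/c4.png',cv2.resize(p[200:320,230:380,::-1],None,fx=4,fy=4))
W=cloud('side',d)
m=(np.hypot(W[...,0]-.4005,W[...,1]-.2385)<.035)&(W[...,2]>.0095)&(W[...,2]<.02);P=W[m];print(m.sum(),P.mean(0),(P.min(0)+P.max(0))/2)
"
```

```text
t 5.4 pos [0.4006 0.238  0.0447] F [-0.9  0.2 -0.1] w 0.0558 tip 0.019 yaw 75.25 tilt [0.016  0.0149]
cm: [ 0.03 -0.04  2.22]
127 [0.39851437 0.24370938 0.01229335] [0.40197616 0.23950195 0.01359325]
```

View pics/c4.png

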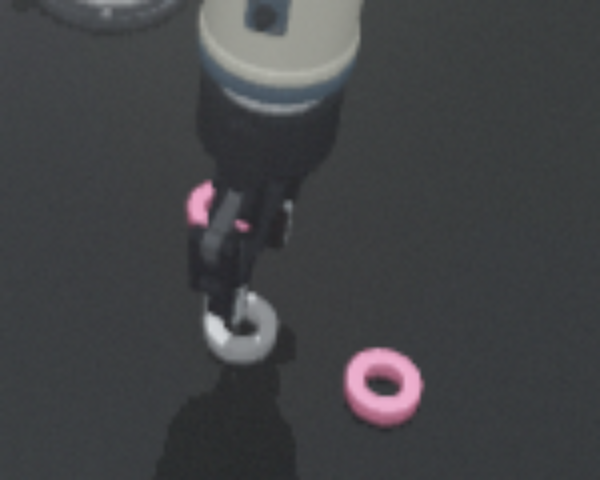

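```bash
python3 -c "
from h import *
P=np.array([[.4006+.0072,.238+.027,.026],[.4006+.0072,.238+.027,.033],[.4006,.238,.0257],[.4005,.238,.012]])
print((proj('side',P)-[230,200])*4)
"
```

```text
[[223.25111886 337.97491753]
 [223.92169187 330.76584616]
 [242.91614162 304.23942568]
 [241.6314937  318.22818247]]
```

Emit:
move_arm:
  steps:
    - [[0,0,1.0,0],[0,0,1.0,0],[0,0,0,0]]

```text
time: 5.75
tool_pos: [0.4008, 0.2382, 0.0227]
tool_rot: [[-0.967, 0.254, 0.016], [0.255, 0.967, 0.015], [-0.012, 0.018, -1.0]]
force: [0.4, 0.0, 0.5]
gripper_width: 0.0554
```

Emit:
move_arm:
  steps:
    - [[0,0,0.3,0],[0,0,0.2,0],[0,0,0,0]]

```text
time: 6.05
tool_pos: [0.4003, 0.238, 0.0164]
tool_rot: [[-0.967, 0.254, 0.014], [0.255, 0.967, 0.014], [-0.01, 0.017, -1.0]]
force: [-0.1, 0.1, -0.6]
gripper_width: 0.0553
```

```bash
python3 -c "
from h import *
go(.4005,.238,.0125)
p,d=arm.grab_frame('side');cv2.imwrite('pics/c5.png',cv2.resize(p[230:310,250:350,::-1],None,fx=6,fy=6,interpolation=2))
"
```

```text
t 6.05 pos [0.4003 0.238  0.0164] F [-0.1  0.1 -0.6] w 0.0553 tip 0.019 yaw 75.26 tilt [0.0142 0.0138]
cm: [-0.01  0.    0.39]
```

View pics/c5.png

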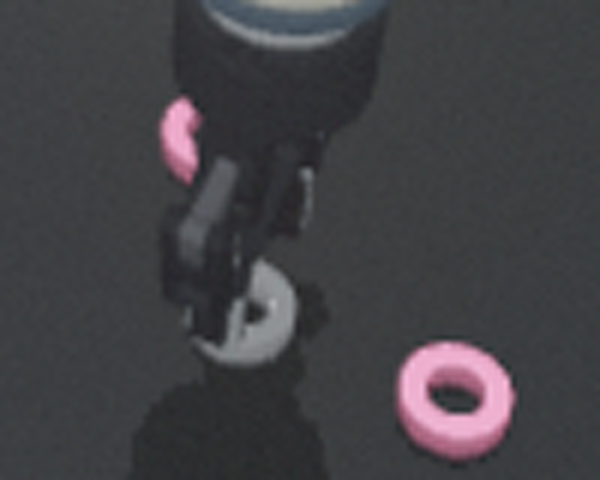

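Emit:
move_arm:
  steps:
    - [[0,0,0.3,0],[0,0,0,0]]

```text
time: 6.3
tool_pos: [0.4007, 0.2382, 0.0136]
tool_rot: [[-0.967, 0.255, 0.015], [0.255, 0.967, 0.014], [-0.011, 0.018, -1.0]]
force: [0.0, 0.0, 1.0]
gripper_width: 0.0556
```

Emit:
move_arm:
  steps:
    - [[0,0,0.25,0],[0,0,0,0]]

```text
time: 6.5
tool_pos: [0.4009, 0.2383, 0.0111]
tool_rot: [[-0.967, 0.254, 0.015], [0.255, 0.967, 0.015], [-0.011, 0.018, -1.0]]
force: [-0.1, -1.5, 0.3]
gripper_width: 0.0556
```

Emit:
move_arm:
  steps:
    - [[0,0,0.2,0],[0,0,0,0]]

```text
time: 6.7
tool_pos: [0.401, 0.2384, 0.009]
tool_rot: [[-0.967, 0.255, 0.016], [0.255, 0.967, 0.015], [-0.011, 0.018, -1.0]]
force: [0.2, -0.4, 0.3]
gripper_width: 0.056
```

```bash
python3 -c "
from h import *
go(.4005,.238,.0125)
p,d=arm.grab_frame('side');cv2.imwrite('pics/c6.png',cv2.resize(p[230:310,250:350,::-1],None,fx=6,fy=6,interpolation=2))
"
```

```text
t 6.7 pos [0.401  0.2384 0.009 ] F [ 0.2 -0.4  0.3] w 0.056 tip 0.019 yaw 75.25 tilt [0.0156 0.0147]
cm: [ 0.04 -0.05 -0.35]
```

View pics/c6.png

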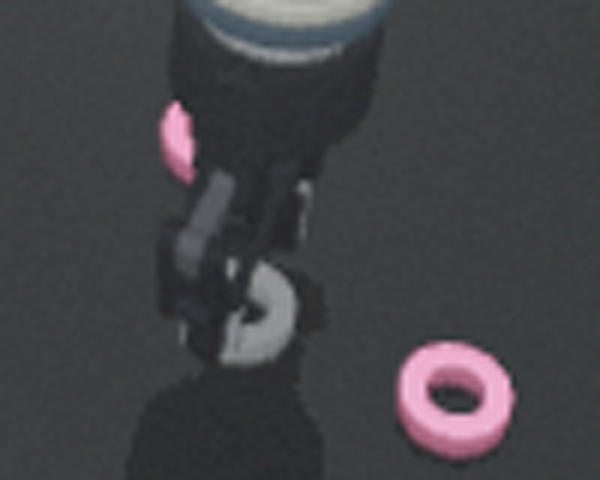

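Emit:
move_arm:
  steps:
    - [[0,0,0,0],[0,0,0,0],[0,0,0,0]]
  grip: 0.3
  force: 30

```text
time: 7.05
tool_pos: [0.4011, 0.2385, 0.0092]
tool_rot: [[-0.967, 0.254, 0.016], [0.255, 0.967, 0.015], [-0.011, 0.018, -1.0]]
force: [-0.7, 0.4, -0.2]
gripper_width: 0.0253
```

```bash
python3 -c "
from h import *
go(.4005,.238,.0125)
p,d=arm.grab_frame('side');cv2.imwrite('pics/c7.png',cv2.resize(p[230:310,250:350,::-1],None,fx=6,fy=6,interpolation=2))
"
```

```text
t 7.05 pos [0.4011 0.2385 0.0092] F [-0.7  0.4 -0.2] w 0.0253 tip 0.019 yaw 75.26 tilt [0.0158 0.0147]
cm: [ 0.04 -0.06 -0.34]
```

View pics/c7.png

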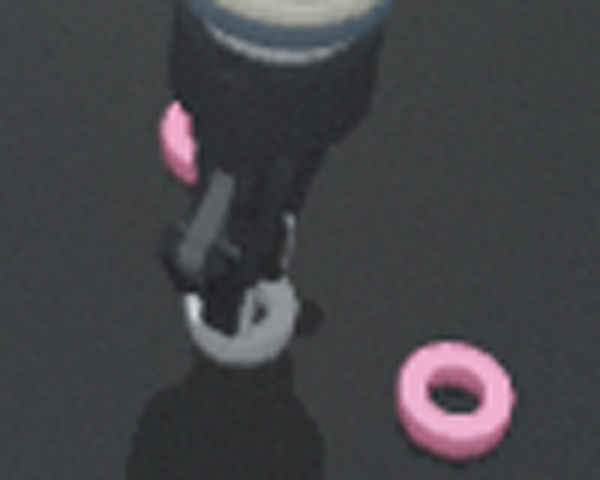

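```bash
python3 -c "
from h import *
for c in ('side','top'):
    p,d=arm.grab_frame(c);W=cloud(c,d);s=arm.read_state();R=np.array(s['tool_rot']);L=(W-np.array(s['tool_pos']))@R
    dark=(p.max(2)<95)
    m=(d>0)&(abs(L[...,0])<.05)&(abs(L[...,1])<.07)&(W[...,2]>.008)&(W[...,2]<.16)
    v,u=np.nonzero(m)
    o=np.argsort(-L[m][:,2])
    print(c,m.sum())
    for lo in np.arange(-.09,.01,.01):
        k=(L[m][:,2]>lo)&(L[m][:,2]<=lo+.01)
        if k.any(): print(round(lo,3),k.sum(),'x',np.round(np.percentile(L[m][k][:,0],[2,98]),3),'y',np.round(np.percentile(L[m][k][:,1],[2,50,98]),3))
    if c=='side':
        Z=W[230:310,250:350,2].copy();Z=np.clip(Z,-.01,.09);im=((Z+.01)*2550).astype(np.uint8)
        cv2.imwrite('pics/z.png',cv2.resize(cv2.applyColorMap(im,cv2.COLORMAP_JET),None,fx=6,fy=6,interpolation=0))
        print(np.round(W[268:296:2,280:300:2,2]*1000).astype(int))
"
```

```text
side 783
-0.09 40 x [-0.017  0.016] y [-0.017  0.024  0.061]
-0.08 59 x [-0.016  0.016] y [-0.019  0.023  0.057]
-0.07 25 x [-0.011  0.013] y [-0.013  0.026  0.051]
-0.06 35 x [-0.01   0.013] y [-0.026  0.028  0.046]
-0.05 10 x [0.009 0.013] y [-0.023 -0.016  0.024]
-0.04 11 x [-0.003  0.011] y [-0.015  0.018  0.027]
-0.03 27 x [-0.005  0.01 ] y [-0.017  0.02   0.03 ]
-0.02 31 x [-0.011  0.01 ] y [-0.016  0.019  0.028]
-0.01 95 x [-0.018  0.021] y [-0.015  0.008  0.023]
-0.0 6 x [-0.046  0.012] y [-0.046  0.02   0.023]
[[116 116 117 112  83  84  86  90  86  45]
 [114 117 115 104  -1  81  81  86  41  -4]
 [114 114 830 115 110  67  76  29  31   3]
 [103 112 112 115 106  67  71  24  26   2]
 [ 86  90 102 110  93  77  62  13  20   0]
 [ 65  68  82  91  82  66  48  11  12  12]
 [ -1  10  41  67  75  65  35   6  10  18]
 [ -2  11  32  34  39  32  25  13  10  14]
 [  1   9  15  28  29  22  11  12  15  10]
 [  0  -1   9  13  15  17  13  13   9   0]
 [ -1   1   1   6   9  10   9   7   0   0]
 [  0   0   0   0   0   1   1  -1   2   0]
 [  3   1   2   2   1   4  -2   1   0   0]
 [  2   0   0   2   1   2   3   3  -1  -1]]
top 294
-0.09 6 x [-0.014 -0.011] y [-0.061 -0.053 -0.024]
-0.08 11 x [-0.016 -0.002] y [-0.048 -0.042 -0.02 ]
-0.07 13 x [-0.011 -0.002] y [-0.048 -0.037 -0.025]
-0.06 18 x [-0.012  0.001] y [-0.044 -0.033 -0.026]
-0.05 1 x [-0.011 -0.011] y [-0.023 -0.023 -0.023]
-0.04 2 x [-0.006 -0.006] y [-0.028 -0.028 -0.027]
-0.03 3 x [-0.009 -0.003] y [-0.028 -0.021 -0.015]
-0.02 3 x [-0.009 -0.007] y [-0.021 -0.018 -0.017]
-0.01 58 x [-0.049 -0.009] y [-0.069 -0.022  0.006]
-0.0 8 x [-0.047 -0.005] y [-0.063 -0.012  0.001]
```

View pics/z.png

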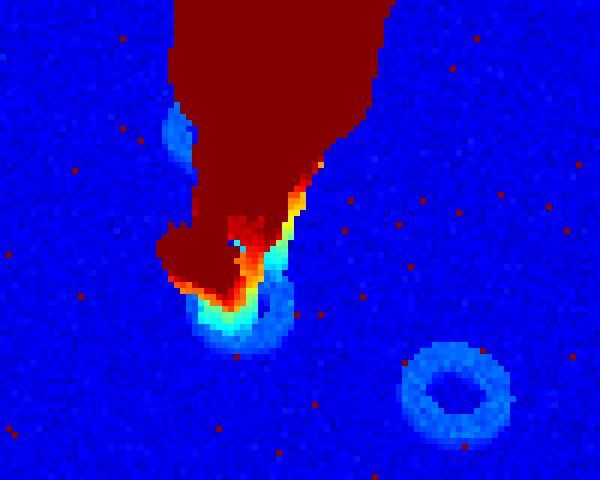

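Emit:
move_arm:
  steps:
    - [[0,0,-0.2,0],[0,0,0,0],[0,0,0,0]]
  grip: 0.65

```text
time: 7.5
tool_pos: [0.4011, 0.2384, 0.0114]
tool_rot: [[-0.967, 0.254, 0.016], [0.255, 0.967, 0.015], [-0.012, 0.018, -1.0]]
force: [0.4, -0.2, -0.9]
gripper_width: 0.0555
```

Emit:
move_arm:
  steps:
    - [[0,0,0.3,0],[0,0,0.3,0],[0,0,0,0]]

```text
time: 7.8
tool_pos: [0.4013, 0.2386, 0.005]
tool_rot: [[-0.967, 0.254, 0.016], [0.255, 0.967, 0.015], [-0.012, 0.019, -1.0]]
force: [0.3, 0.8, 1.0]
gripper_width: 0.0556
```

Emit:
move_arm:
  steps:
    - [[0,0,0.2,0],[0,0,0,0]]

```text
time: 8.0
tool_pos: [0.4011, 0.2385, 0.0025]
tool_rot: [[-0.967, 0.254, 0.016], [0.255, 0.967, 0.015], [-0.011, 0.018, -1.0]]
force: [0.4, -0.2, 0.3]
gripper_width: 0.0554
```

Emit:
move_arm:
  steps:
    - [[0,0,0.2,0],[0,0,0,0]]

```text
time: 8.2
tool_pos: [0.4012, 0.2385, 0.0003]
tool_rot: [[-0.967, 0.254, 0.016], [0.255, 0.967, 0.015], [-0.011, 0.018, -1.0]]
force: [0.2, -0.8, 0.6]
gripper_width: 0.0556
```

```bash
python3 -c "
from h import *
go(.4005,.238,.0125)
for c in ('side','top'):
    p,d=arm.grab_frame(c)
    if c=='side':cv2.imwrite('pics/c8.png',cv2.resize(p[230:310,250:350,::-1],None,fx=6,fy=6,interpolation=2))
    W=cloud(c,d);s=arm.read_state();R=np.array(s['tool_rot']);L=(W-np.array(s['tool_pos']))@R
    m=(d>0)&(abs(L[...,0])<.05)&(abs(L[...,1])<.07)&(W[...,2]>.015)&(W[...,2]<.12)
    for lo in np.arange(-.1,.02,.01):
        k=(L[m][:,2]>lo)&(L[m][:,2]<=lo+.01)
        if k.any(): print(round(lo,3),k.sum(),'x',np.round(np.percentile(L[m][k][:,0],[2,98]),3),'y',np.round(np.percentile(L[m][k][:,1],[2,50,98]),3))
"
```

```text
t 8.2 pos [4.012e-01 2.385e-01 3.000e-04] F [ 0.2 -0.8  0.6] w 0.0556 tip 0.019 yaw 75.25 tilt [0.0155 0.0146]
cm: [ 0.04 -0.05 -1.22]
-0.1 47 x [-0.017  0.017] y [0.021 0.059 0.067]
-0.09 54 x [-0.017  0.016] y [-0.013  0.057  0.065]
-0.08 64 x [-0.014  0.017] y [-0.023  0.032  0.064]
-0.07 49 x [-0.012  0.012] y [0.028 0.058 0.062]
-0.06 20 x [-0.007  0.013] y [-0.033  0.04   0.06 ]
-0.05 9 x [0.006 0.01 ] y [-0.03  -0.028  0.025]
-0.04 23 x [-0.005  0.01 ] y [-0.032  0.033  0.043]
-0.03 31 x [-0.009  0.011] y [-0.03   0.035  0.043]
-0.02 16 x [-0.009  0.012] y [-0.028  0.035  0.041]
-0.1 9 x [-0.015  0.009] y [-0.063 -0.053 -0.027]
-0.09 10 x [-0.016 -0.01 ] y [-0.063 -0.03  -0.022]
-0.08 15 x [-0.015 -0.006] y [-0.058 -0.033 -0.026]
-0.07 16 x [-0.014  0.001] y [-0.06  -0.042 -0.028]
-0.06 15 x [-0.012  0.002] y [-0.055 -0.04  -0.034]
-0.05 2 x [-0.01  -0.005] y [-0.042 -0.037 -0.031]
-0.03 5 x [-0.01  -0.003] y [-0.042 -0.04  -0.034]
-0.02 7 x [-0.049 -0.011] y [-0.068 -0.058 -0.002]
```

View pics/c8.png

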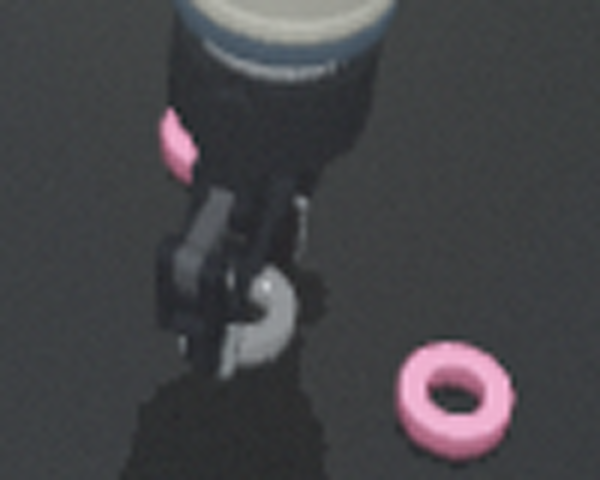

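Emit:
move_arm:
  steps:
    - [[0,0,0,0],[0,0,0,0],[0,0,0,0]]
  grip: 0.4
  force: 30

```text
time: 8.6
tool_pos: [0.4013, 0.2386, 0.0009]
tool_rot: [[-0.967, 0.254, 0.016], [0.255, 0.967, 0.015], [-0.012, 0.018, -1.0]]
force: [0.6, 0.3, -1.1]
gripper_width: 0.0419
```

Emit:
move_arm:
  steps:
    - [[0,0,0,0],[0,0,0,0]]

```text
time: 8.8
tool_pos: [0.4013, 0.2386, 0.001]
tool_rot: [[-0.967, 0.254, 0.016], [0.255, 0.967, 0.015], [-0.012, 0.018, -1.0]]
force: [0.2, -0.5, -1.1]
gripper_width: 0.0421
```

```bash
python3 -c "
from h import *
go(.4005,.238,.0125)
p,d=arm.grab_frame('side');cv2.imwrite('pics/c9.png',cv2.resize(p[230:310,250:350,::-1],None,fx=6,fy=6,interpolation=2))
"
```

```text
t 8.8 pos [0.4013 0.2386 0.001 ] F [ 0.2 -0.5 -1.1] w 0.0421 tip 0.019 yaw 75.26 tilt [0.016  0.0148]
cm: [ 0.05 -0.06 -1.16]
```

View pics/c9.png

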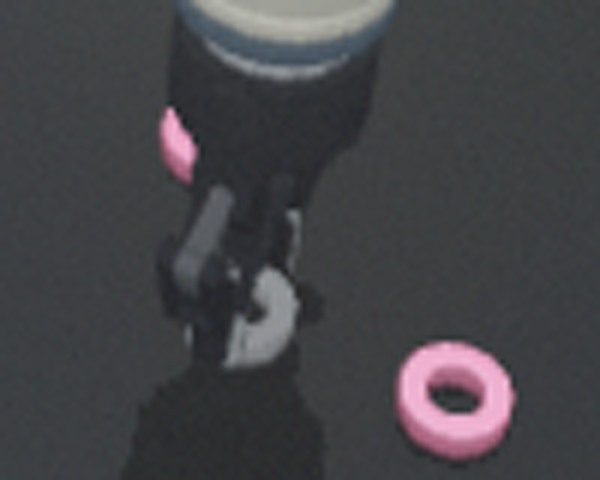

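Emit:
move_arm:
  steps:
    - [[0,0,0,0],[0,0,0,0],[0,0,-1,0],[0,0,-1.5,0],[0,0,0,0]]
  grip: 0.3
  force: 60

```text
time: 9.35
tool_pos: [0.4006, 0.238, 0.0274]
tool_rot: [[-0.967, 0.254, 0.015], [0.255, 0.967, 0.014], [-0.011, 0.018, -1.0]]
force: [-0.3, -0.4, -0.5]
gripper_width: 0.04
```

```bash
python3 -c "
from h import *
go(.4005,.238,.0125)
p,d=arm.grab_frame('side');cv2.imwrite('pics/c10.png',cv2.resize(p[230:310,250:350,::-1],None,fx=6,fy=6,interpolation=2))
p,d=arm.grab_frame('top');cv2.imwrite('pics/c10t.png',cv2.resize(p[180:280,110:240,::-1],None,fx=5,fy=5,interpolation=2))
"
```

```text
t 9.35 pos [0.4006 0.238  0.0274] F [-0.3 -0.4 -0.5] w 0.04 tip 0.019 yaw 75.26 tilt [0.0149 0.0142]
cm: [ 0.02 -0.03  1.49]
```

View pics/c10.png

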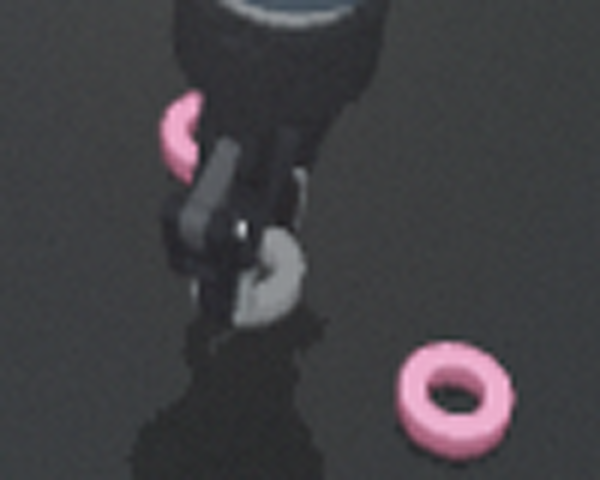

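View pics/c10t.png

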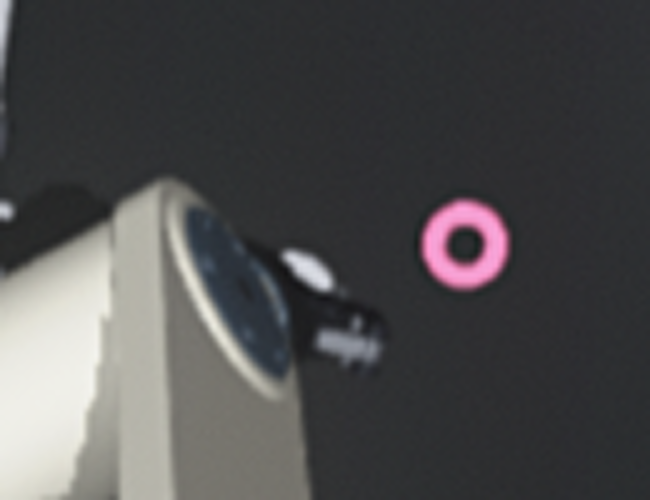

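```bash
python3 -c "
from h import *
for c in('side','top'):
    p,d=arm.grab_frame(c);W=cloud(c,d)
    m=(p.min(2)>(130 if c=='side' else 150))&(p.max(2).astype(int)-p.min(2)<25)&(np.hypot(W[...,0]-.4,W[...,1]-.238)<.04)&(W[...,2]>.02)&(W[...,2]<.06)
    P=W[m];v,u=np.nonzero(m);print(c,len(P),np.round(np.percentile(P,[3,50,97],axis=0),4).tolist(),u.mean(),v.mean())
"
```

```text
side 59 [[0.3802, 0.2236, 0.033], [0.3874, 0.2397, 0.0374], [0.3977, 0.2577, 0.0408]] 296.2542372881356 274.66101694915255
top 29 [[0.4039, 0.2174, 0.0333], [0.4115, 0.226, 0.0362], [0.4189, 0.2362, 0.0378]] 171.72413793103448 233.82758620689654
```

Emit:
move_arm:
  steps:
    - [[0,0,-2.5,0],[0,0,-3,0],[0,0,-3,0],[0,0,-1,0]]

```text
time: 9.95
tool_pos: [0.3957, 0.2347, 0.1195]
tool_rot: [[-0.967, 0.254, 0.005], [0.255, 0.967, 0.008], [-0.003, 0.009, -1.0]]
force: [0.4, -0.1, -1.8]
gripper_width: 0.0402
```

Emit:
move_arm:
  steps:
    - [[-2.0,-2.3,0,0],[-2.0,-2.3,0,0],[-2.0,-2.3,0,0],[-2.0,-2.3,0,0],[-2.0,-2.3,0,0]]

```text
time: 10.45
tool_pos: [0.4639, 0.0966, 0.1167]
tool_rot: [[-0.969, 0.248, 0.005], [0.248, 0.969, 0.01], [-0.002, 0.011, -1.0]]
force: [-0.1, -0.4, -0.9]
gripper_width: 0.04
```

Emit:
move_arm:
  steps:
    - [[-2.0,-2.3,0,0],[-2.0,-2.3,0,0],[-2.0,-2.3,0,0],[-2.0,-2.3,0,0],[0,0,0,0]]

```text
time: 10.95
tool_pos: [0.5194, -0.0201, 0.1102]
tool_rot: [[-0.968, 0.251, -0.001], [0.251, 0.968, 0.009], [0.003, 0.009, -1.0]]
force: [-0.3, -0.4, -1.4]
gripper_width: 0.04
```

```bash
python3 -c "
from h import *
go(.55,-.0655,.1)
"
```

```text
t 10.95 pos [ 0.5194 -0.0201  0.1102] F [-0.3 -0.4 -1.4] w 0.04 tip 0.019 yaw 75.47 tilt [-0.0006  0.009 ]
cm: [-4.11 -3.64  0.97]
```

Emit:
move_arm:
  steps:
    - [[-1.4,-1.25,-0.2,0],[-1.4,-1.25,-0.2,0],[-1.2,-1.1,0,0],[0,0,0,0]]

```text
time: 11.35
tool_pos: [0.5481, -0.0668, 0.1101]
tool_rot: [[-0.968, 0.252, -0.006], [0.252, 0.968, 0.01], [0.009, 0.008, -1.0]]
force: [-0.1, -0.5, -0.4]
gripper_width: 0.04
```

```bash
python3 -c "
from h import *
go(.55,-.0655,.1)
for c in('side','top'):
    p,d=arm.grab_frame(c);np.savez(f'{c}2.npz',p=p,d=d)
    cv2.imwrite(f'pics/c11{c}.png',cv2.resize(p[130:230,200:330,::-1],None,fx=5,fy=5,interpolation=2))
"
```

```text
t 11.35 pos [ 0.5481 -0.0668  0.1101] F [-0.1 -0.5 -0.4] w 0.04 tip 0.019 yaw 75.4 tilt [-0.0063  0.01  ]
cm: [-0.16  0.16  1.01]
```

View pics/c11side.png

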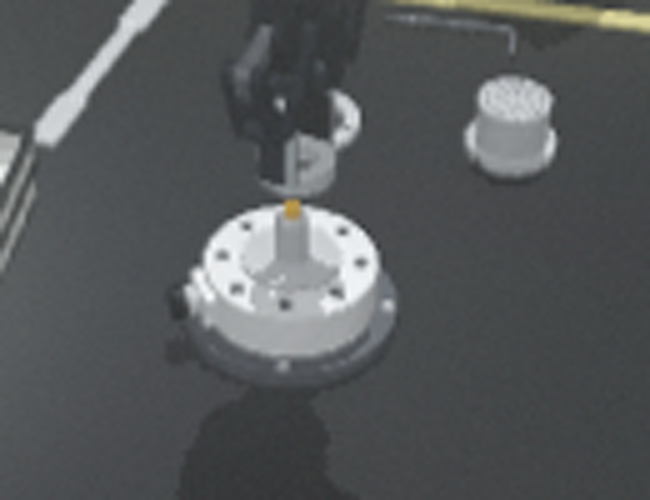

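View pics/c11top.png

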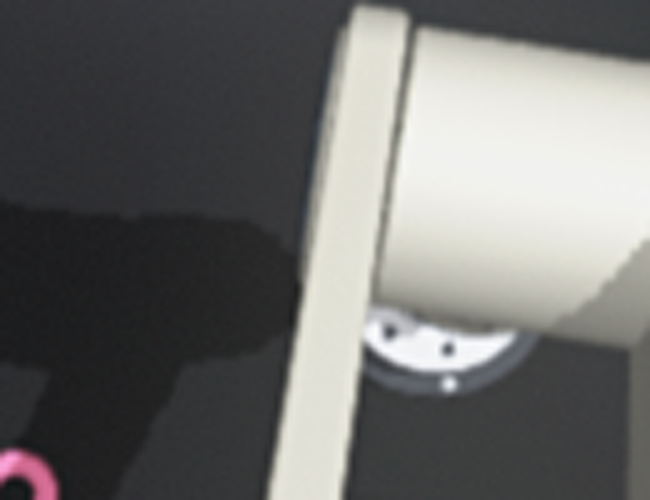

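Emit:
move_arm:
  steps:
    - [[-0.16,0.16,0.6,0],[0,0,0.6,0],[0,0,0,0]]

```text
time: 11.75
tool_pos: [0.5475, -0.0626, 0.0966]
tool_rot: [[-0.968, 0.251, -0.009], [0.251, 0.968, 0.011], [0.012, 0.009, -1.0]]
force: [-0.1, -1.1, -1.2]
gripper_width: 0.0404
```

```bash
python3 -c "
from h import *
go(.55,-.0655,.08)
p,d=arm.grab_frame('side')
cv2.imwrite(f'pics/c12.png',cv2.resize(p[145:205,225:295,::-1],None,fx=8,fy=8,interpolation=2))
"
```

```text
t 11.75 pos [ 0.5475 -0.0626  0.0966] F [-0.1 -1.1 -1.2] w 0.0404 tip 0.019 yaw 75.47 tilt [-0.0091  0.0112]
cm: [-0.33 -0.23  1.65]
```

View pics/c12.png

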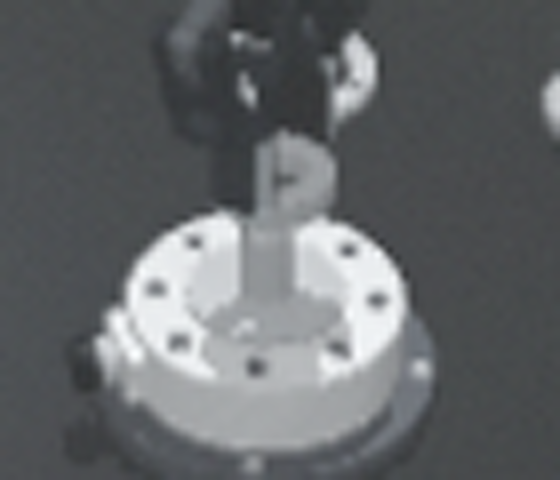

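Emit:
move_arm:
  steps:
    - [[-0.3,-0.2,0,0],[0,0,0,0]]

```text
time: 12.0
tool_pos: [0.5502, -0.0651, 0.0969]
tool_rot: [[-0.968, 0.25, -0.009], [0.25, 0.968, 0.011], [0.011, 0.009, -1.0]]
force: [0.9, 0.7, -1.5]
gripper_width: 0.0401
```

```bash
python3 -c "
from h import *
go(.55,-.0655,.08)
"
```

```text
t 12.0 pos [ 0.5502 -0.0651  0.0969] F [ 0.9  0.7 -1.5] w 0.0401 tip 0.019 yaw 75.52 tilt [-0.0089  0.0111]
cm: [-0.01 -0.06  1.69]
```

Emit:
move_arm:
  steps:
    - [[0,-0.05,0.5,0],[0,0,0,0]]

```text
time: 12.2
tool_pos: [0.5502, -0.0656, 0.0918]
tool_rot: [[-0.968, 0.25, -0.008], [0.25, 0.968, 0.011], [0.011, 0.009, -1.0]]
force: [0.5, 0.5, -1.0]
gripper_width: 0.0402
```

```bash
python3 -c "
from h import *
go(.55,-.0655,.08)
p,d=arm.grab_frame('side')
cv2.imwrite(f'pics/c13.png',cv2.resize(p[145:205,225:295,::-1],None,fx=8,fy=8,interpolation=2))
"
```

```text
t 12.2 pos [ 0.5502 -0.0656  0.0918] F [ 0.5  0.5 -1. ] w 0.0402 tip 0.019 yaw 75.52 tilt [-0.0082  0.0111]
cm: [ 0.01 -0.01  1.18]
```

View pics/c13.png

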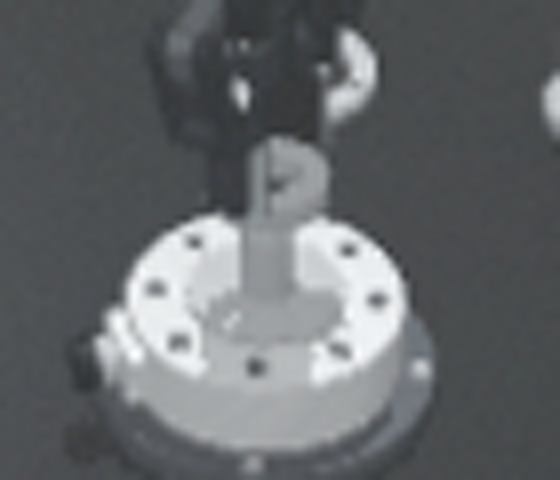

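Emit:
move_arm:
  steps:
    - [[0,0,0.5,0],[0,0,0,0]]

```text
time: 12.45
tool_pos: [0.5505, -0.0656, 0.0868]
tool_rot: [[-0.968, 0.25, -0.008], [0.25, 0.968, 0.011], [0.01, 0.009, -1.0]]
force: [-0.6, 0.1, -0.4]
gripper_width: 0.0401
```

Emit:
move_arm:
  steps:
    - [[0,0,0.4,0],[0,0,0,0]]

```text
time: 12.65
tool_pos: [0.5504, -0.0655, 0.0823]
tool_rot: [[-0.968, 0.25, -0.008], [0.25, 0.968, 0.011], [0.01, 0.009, -1.0]]
force: [0.0, -0.9, -1.0]
gripper_width: 0.0399
```

```bash
python3 -c "
from h import *
go(.55,-.0655,.08)
p,d=arm.grab_frame('side')
cv2.imwrite(f'pics/c14.png',cv2.resize(p[145:205,225:295,::-1],None,fx=8,fy=8,interpolation=2))
"
```

```text
t 12.65 pos [ 0.5504 -0.0655  0.0823] F [ 0.  -0.9 -1. ] w 0.0399 tip 0.019 yaw 75.5 tilt [-0.0077  0.0111]
cm: [ 0.04 -0.01  0.24]
```

View pics/c14.png

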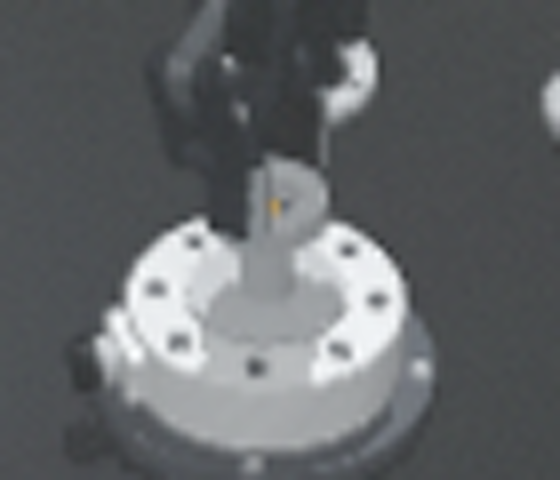

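The brass pin shows inside the ring's bore at crop (275,207), with no contact force. I continue down.

Emit:
move_arm:
  steps:
    - [[0,0,0.4,0],[0,0,0.2,0],[0,0,0,0]]

```text
time: 13.0
tool_pos: [0.5507, -0.0655, 0.0762]
tool_rot: [[-0.968, 0.25, -0.007], [0.25, 0.968, 0.011], [0.009, 0.009, -1.0]]
force: [-0.0, -0.5, -0.8]
gripper_width: 0.0402
```

Emit:
move_arm:
  steps:
    - [[0,0,0.3,0],[0,0,0.3,0],[0,0,0,0]]

```text
time: 13.3
tool_pos: [0.5507, -0.0654, 0.0697]
tool_rot: [[-0.968, 0.25, -0.007], [0.25, 0.968, 0.011], [0.009, 0.009, -1.0]]
force: [-0.4, 0.4, -1.6]
gripper_width: 0.04
```

```bash
python3 -c "
from h import *
go(.55,-.0655,.052)
p,d=arm.grab_frame('side')
cv2.imwrite(f'pics/c15.png',cv2.resize(p[145:205,225:295,::-1],None,fx=8,fy=8,interpolation=2))
"
```

```text
t 13.3 pos [ 0.5507 -0.0654  0.0697] F [-0.4  0.4 -1.6] w 0.04 tip 0.019 yaw 75.51 tilt [-0.007   0.0109]
cm: [ 0.05 -0.04  1.77]
```

View pics/c15.png

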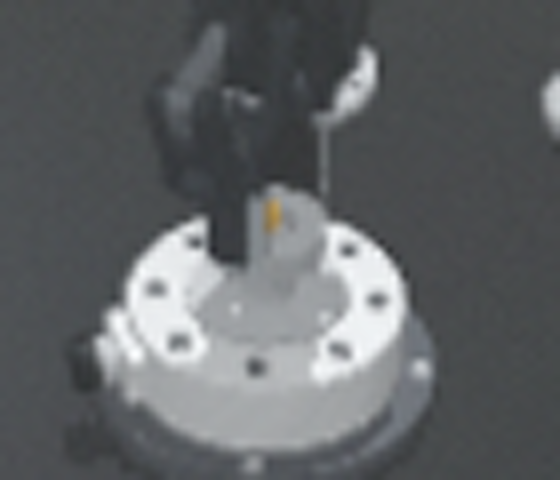

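Emit:
move_arm:
  steps:
    - [[0.03,-0.03,0.4,0],[0,0,0.4,0],[0,0,0,0]]

```text
time: 13.65
tool_pos: [0.5504, -0.0656, 0.0613]
tool_rot: [[-0.968, 0.25, -0.007], [0.25, 0.968, 0.011], [0.009, 0.009, -1.0]]
force: [-0.3, -1.1, -1.6]
gripper_width: 0.0403
```

Emit:
move_arm:
  steps:
    - [[0,0,0.4,0],[0,0,0.3,0],[0,0,0,0]]

```text
time: 13.95
tool_pos: [0.5503, -0.0655, 0.0535]
tool_rot: [[-0.968, 0.25, -0.007], [0.25, 0.968, 0.011], [0.009, 0.009, -1.0]]
force: [0.4, -0.0, -2.3]
gripper_width: 0.0402
```

Emit:
move_arm:
  steps:
    - [[0,0,0.2,0],[0,0,0,0]]

```text
time: 14.15
tool_pos: [0.5503, -0.0655, 0.0513]
tool_rot: [[-0.968, 0.25, -0.007], [0.25, 0.968, 0.011], [0.009, 0.009, -1.0]]
force: [-0.7, -0.2, -1.2]
gripper_width: 0.0401
```

```bash
python3 -c "
from h import *
go(.55,-.0655,.049)
p,d=arm.grab_frame('side')
cv2.imwrite(f'pics/c16.png',cv2.resize(p[145:205,225:295,::-1],None,fx=8,fy=8,interpolation=2))
"
```

```text
t 14.15 pos [ 0.5503 -0.0655  0.0513] F [-0.7 -0.2 -1.2] w 0.0401 tip 0.019 yaw 75.51 tilt [-0.0069  0.0109]
cm: [ 0.02 -0.01  0.23]
```

View pics/c16.png

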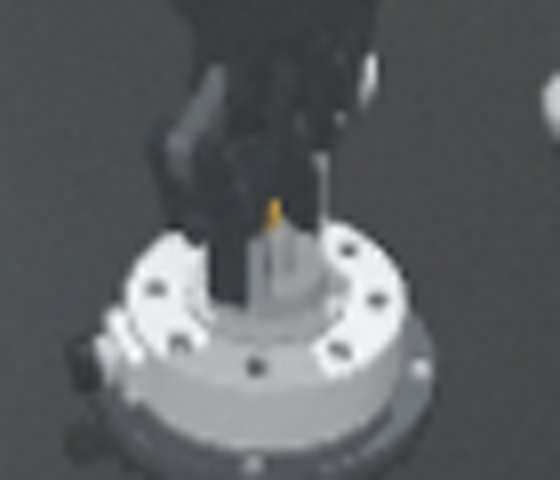

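Nearly seated. I feel for contact in 1 mm steps.

Emit:
move_arm:
  steps:
    - [[0,0,0.15,0],[0,0,0,0]]

```text
time: 14.4
tool_pos: [0.5505, -0.0655, 0.05]
tool_rot: [[-0.968, 0.25, -0.006], [0.25, 0.968, 0.011], [0.009, 0.009, -1.0]]
force: [-0.3, 0.4, -1.0]
gripper_width: 0.0397
```

Emit:
move_arm:
  steps:
    - [[0,0,0.1,0],[0,0,0,0]]

```text
time: 14.6
tool_pos: [0.5506, -0.0655, 0.0494]
tool_rot: [[-0.968, 0.25, -0.006], [0.25, 0.968, 0.011], [0.009, 0.009, -1.0]]
force: [-0.6, -0.4, -0.0]
gripper_width: 0.0401
```

Emit:
move_arm:
  steps:
    - [[0,0,0.1,0],[0,0,0,0]]

```text
time: 14.8
tool_pos: [0.5507, -0.0655, 0.0494]
tool_rot: [[-0.968, 0.25, -0.006], [0.25, 0.968, 0.011], [0.008, 0.009, -1.0]]
force: [0.3, 0.3, 0.3]
gripper_width: 0.0402
```

Emit:
move_arm:
  steps:
    - [[0,0,0,0],[0,0,0,0],[0,0,0,0],[0,0,0,0]]
  grip: 0.75

```text
time: 15.2
tool_pos: [0.5511, -0.0656, 0.0494]
tool_rot: [[-0.968, 0.25, -0.005], [0.25, 0.968, 0.011], [0.007, 0.009, -1.0]]
force: [-0.1, 0.6, 0.5]
gripper_width: 0.0645
```

Emit:
move_arm:
  steps:
    - [[0,0,-1,0],[0,0,-2,0],[0,0,-2,0],[0,0,-2,0],[0,0,0,0]]

```text
time: 15.7
tool_pos: [0.5512, -0.0663, 0.1234]
tool_rot: [[-0.968, 0.25, -0.006], [0.25, 0.968, 0.011], [0.009, 0.009, -1.0]]
force: [0.5, 0.6, -0.4]
gripper_width: 0.0637
```

```bash
python3 -c "
from h import *
go(.445,-.265,.12)
p,d=arm.grab_frame('side');W=cloud('side',d)
cv2.imwrite(f'pics/c17.png',cv2.resize(p[145:205,225:295,::-1],None,fx=8,fy=8,interpolation=2))
print(np.round(W[176:200:2,246:272:2,2]*1000).astype(int))
"
```

```text
t 15.7 pos [ 0.5512 -0.0663  0.1234] F [ 0.5  0.6 -0.4] w 0.0637 tip 0.019 yaw 75.51 tilt [-0.0062  0.0109]
cm: [  5.31 -21.9    0.19]
[[ 44  43  45  62  61  72  74  75  61  61  44  47  45]
 [ 43  46  47  61  59  62  64  64  59  61  51  45  43]
 [ 46  51  49  60  60  63  62  62  63  58  49  44  44]
 [ 43  45  50  53  57  62  60  62  60  52  48  46  42]
 [ 46  48  49  48  50  54  54  51  51  49  49  43  43]
 [ 42  46  42  49  49  52  49  52  51  47  45  46  44]
 [ 44  44  46  45  44  45  40  44  46  44  44  49  44]
 [ 45  46  45  46  44  46 830 830  43  44  46  46  40]
 [ 34  39  42  45  46  43  44  44  44  42  42  40  33]
 [ 25  32  35  37  38  36  40  37  38  32  33  30  27]
 [ 18  23  28  30  32  30  36  32  31  28  27  24  23]
 [ 11  17  16  22  23  24  26  26  22  24  19  18  14]]
```

View pics/c17.png

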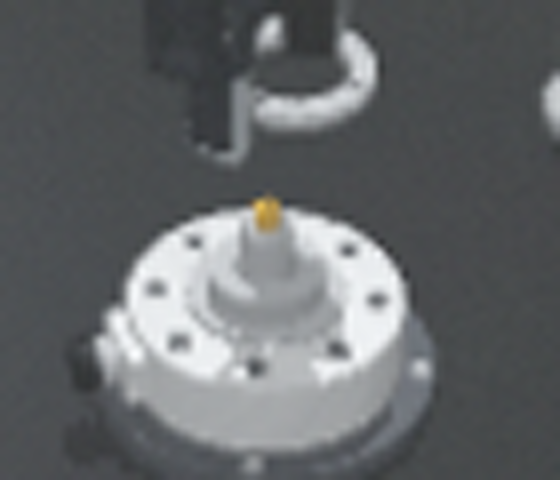

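Emit:
move_arm:
  steps:
    - [[0.9,-3.6,-0.2,0],[0.9,-3.6,-0.2,0],[0.9,-3.6,0,0],[0.9,-3.6,0,0],[0.9,-3.6,0,0]]
  grip: 0.85

```text
time: 16.25
tool_pos: [0.4601, -0.2302, 0.1229]
tool_rot: [[-0.97, 0.243, -0.008], [0.243, 0.97, 0.012], [0.011, 0.01, -1.0]]
force: [0.7, -1.0, -0.5]
gripper_width: 0.0724
```

```bash
python3 -c "
from h import *
go(.4453,-.265,.12)
"
```

```text
t 16.25 pos [ 0.4601 -0.2302  0.1229] F [ 0.7 -1.  -0.5] w 0.0724 tip 0.019 yaw 75.92 tilt [-0.0084  0.0125]
cm: [ 0.59 -3.74  0.26]
```

Emit:
move_arm:
  steps:
    - [[0.3,-1.8,1,0],[0.3,-1.8,1,0],[0,0,0.5,0],[0,0,0,0]]

```text
time: 16.65
tool_pos: [0.4406, -0.2672, 0.0946]
tool_rot: [[-0.969, 0.249, -0.012], [0.249, 0.969, 0.014], [0.015, 0.011, -1.0]]
force: [-0.3, 0.9, 0.3]
gripper_width: 0.0726
```

```bash
python3 -c "
from h import *
go(.4453,-.265,.06)
"
```

```text
t 16.65 pos [ 0.4406 -0.2672  0.0946] F [-0.3  0.9  0.3] w 0.0726 tip 0.019 yaw 75.6 tilt [-0.0117  0.014 ]
cm: [-0.45  0.29  3.46]
```

Emit:
move_arm:
  steps:
    - [[-0.45,0.3,0,0],[0,0,0.8,0],[0,0,0.8,0],[0,0,0.8,0],[0,0,0,0]]

```text
time: 17.15
tool_pos: [0.4474, -0.2621, 0.0687]
tool_rot: [[-0.969, 0.245, -0.012], [0.245, 0.969, 0.014], [0.015, 0.011, -1.0]]
force: [-0.4, 0.0, -0.2]
gripper_width: 0.0725
```

```bash
python3 -c "
from h import *
go(.4453,-.265,.06)
p,d=arm.grab_frame('side');cv2.imwrite('pics/c18.png',cv2.resize(p[100:180,255:355,::-1],None,fx=6,fy=6,interpolation=2))
"
```

```text
t 17.15 pos [ 0.4474 -0.2621  0.0687] F [-0.4  0.  -0.2] w 0.0725 tip 0.019 yaw 75.79 tilt [-0.0116  0.0144]
cm: [ 0.12 -0.34  0.86]
```

View pics/c18.png

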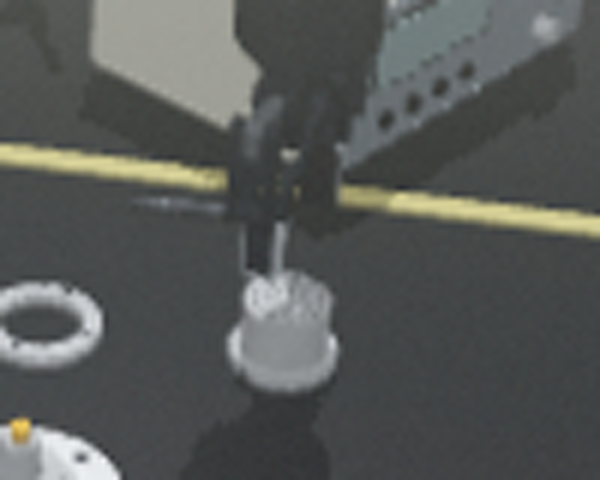

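Emit:
move_arm:
  steps:
    - [[0.1,-0.32,0,0],[0,0,0,0]]

```text
time: 17.4
tool_pos: [0.4458, -0.2652, 0.0691]
tool_rot: [[-0.969, 0.245, -0.011], [0.245, 0.969, 0.014], [0.014, 0.011, -1.0]]
force: [0.0, 0.4, 0.0]
gripper_width: 0.0721
```

Emit:
move_arm:
  steps:
    - [[0,0,0.6,0],[0,0,0.6,0],[0,0,0.6,0],[0,0,0,0]]

```text
time: 17.8
tool_pos: [0.4458, -0.2655, 0.0502]
tool_rot: [[-0.969, 0.246, -0.01], [0.246, 0.969, 0.013], [0.013, 0.011, -1.0]]
force: [-0.9, 0.6, -0.0]
gripper_width: 0.0727
```

```bash
python3 -c "
from h import *
go(.4453,-.265,.008)
p,d=arm.grab_frame('side');cv2.imwrite('pics/c19.png',cv2.resize(p[100:180,255:355,::-1],None,fx=6,fy=6,interpolation=2))
"
```

```text
t 17.8 pos [ 0.4458 -0.2655  0.0502] F [-0.9  0.6 -0. ] w 0.0727 tip 0.019 yaw 75.77 tilt [-0.0101  0.0135]
cm: [ 0.   -0.01  4.22]
```

View pics/c19.png

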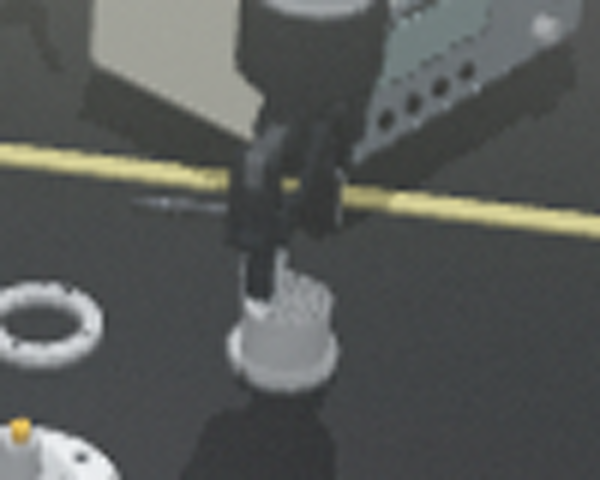

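Emit:
move_arm:
  steps:
    - [[0,0,0.6,0],[0,0,0.6,0],[0,0,0.6,0],[0,0,0.6,0],[0,0,0,0]]

```text
time: 18.35
tool_pos: [0.4458, -0.2652, 0.0243]
tool_rot: [[-0.969, 0.246, -0.01], [0.246, 0.969, 0.013], [0.013, 0.011, -1.0]]
force: [0.7, 0.1, 0.2]
gripper_width: 0.0727
```

```bash
python3 -c "
from h import *
go(.4453,-.265,.008)
p,d=arm.grab_frame('side');cv2.imwrite('pics/c20.png',cv2.resize(p[100:180,255:355,::-1],None,fx=6,fy=6,interpolation=2))
P=np.array([[.4458+.01,-.2655+.039,z] for z in (.01,.02,.03,.04)])
print((proj('side',P)-[255,100])*6)
"
```

```text
t 18.35 pos [ 0.4458 -0.2652  0.0243] F [0.7 0.1 0.2] w 0.0727 tip 0.019 yaw 75.77 tilt [-0.0098  0.0133]
cm: [ 0.03 -0.01  1.63]
[[253.18458456 379.23699406]
 [254.55515462 364.5351582 ]
 [255.93929066 349.68780266]
 [257.3371951  334.69275617]]
```

View pics/c20.png

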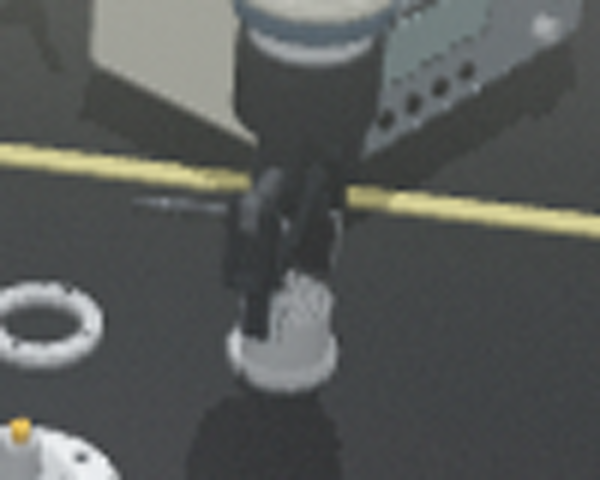

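Emit:
move_arm:
  steps:
    - [[0,0,0.6,0],[0,0,0.5,0],[0,0,0.5,0],[0,0,0,0]]

```text
time: 18.8
tool_pos: [0.446, -0.2652, 0.0075]
tool_rot: [[-0.969, 0.246, -0.009], [0.246, 0.969, 0.013], [0.012, 0.01, -1.0]]
force: [-0.3, -0.7, -0.2]
gripper_width: 0.0727
```

Emit:
move_arm:
  steps:
    - [[0,0,0,0],[0,0,0,0],[0,0,0,0],[0,0,0,0]]
  grip: 0.4
  force: 30

```text
time: 19.2
tool_pos: [0.446, -0.2653, 0.0076]
tool_rot: [[-0.969, 0.246, -0.009], [0.245, 0.969, 0.013], [0.012, 0.01, -1.0]]
force: [0.3, -0.2, -3.0]
gripper_width: 0.0471
```

```bash
python3 -c "
from h import *
go(.4453,-.265,.008)
p,d=arm.grab_frame('side');cv2.imwrite('pics/c21.png',cv2.resize(p[100:180,255:355,::-1],None,fx=6,fy=6,interpolation=2))
"
```

```text
t 19.2 pos [ 0.446  -0.2653  0.0076] F [ 0.3 -0.2 -3. ] w 0.0471 tip 0.019 yaw 75.79 tilt [-0.0091  0.0127]
cm: [ 0.07  0.02 -0.04]
```

View pics/c21.png

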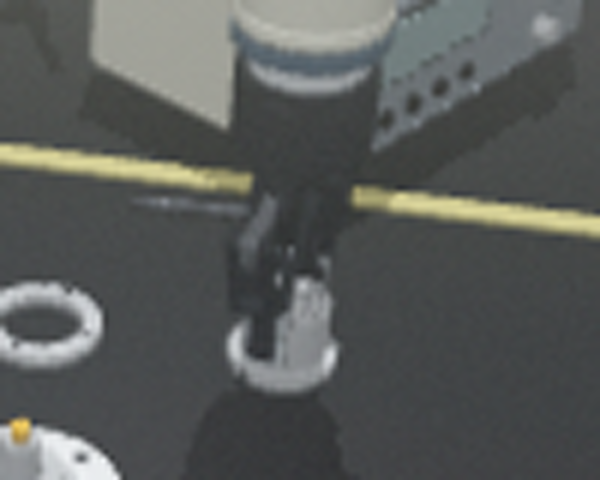

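Emit:
move_arm:
  steps:
    - [[0,0,0,0],[0,0,0,0],[0,0,-0.5,0],[0,0,-0.8,0],[0,0,0,0]]
  grip: 0.3
  force: 90

```text
time: 19.75
tool_pos: [0.4455, -0.2651, 0.0213]
tool_rot: [[-0.969, 0.246, -0.01], [0.245, 0.969, 0.013], [0.013, 0.011, -1.0]]
force: [0.7, 0.0, -3.4]
gripper_width: 0.0457
```

```bash
python3 -c "
from h import *
go(.4453,-.265,.02)
print(np.round(arm.read_state()['moment'],2))
p,d=arm.grab_frame('side');cv2.imwrite('pics/c22.png',cv2.resize(p[100:180,255:355,::-1],None,fx=6,fy=6,interpolation=2))
"
```

```text
t 19.75 pos [ 0.4455 -0.2651  0.0213] F [ 0.7  0.  -3.4] w 0.0457 tip 0.019 yaw 75.78 tilt [-0.0103  0.0135]
cm: [0.02 0.   0.13]
[ 0.02 -0.04  0.04]
```

View pics/c22.png

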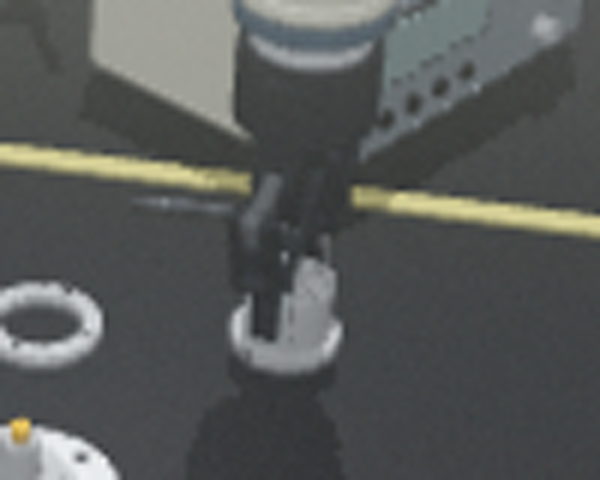

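Emit:
move_arm:
  steps:
    - [[0,0,-2,0],[0,0,-2.2,0],[0,0,-2.2,0],[0,0,-2.2,0],[0,0,-2,0]]

```text
time: 20.3
tool_pos: [0.4434, -0.2646, 0.127]
tool_rot: [[-0.969, 0.246, -0.018], [0.245, 0.969, 0.018], [0.022, 0.013, -1.0]]
force: [0.5, -0.4, -4.3]
gripper_width: 0.0457
```

```bash
python3 -c "
from h import *
go(.5505,-.0655,.12)
"
```

```text
t 20.3 pos [ 0.4434 -0.2646  0.127 ] F [ 0.5 -0.4 -4.3] w 0.0457 tip 0.019 yaw 75.77 tilt [-0.0177  0.018 ]
cm: [-5.51 21.92  0.87]
```

Emit:
move_arm:
  steps:
    - [[-0.7,2.8,-0.1,0],[-0.7,2.8,-0.1,0],[-0.7,2.8,-0.1,0],[-0.7,2.8,-0.1,0],[-0.7,2.8,-0.1,0]]

```text
time: 20.8
tool_pos: [0.5137, -0.1372, 0.1365]
tool_rot: [[-0.968, 0.251, -0.013], [0.251, 0.968, 0.015], [0.016, 0.011, -1.0]]
force: [0.2, -0.8, -4.0]
gripper_width: 0.046
```

```bash
python3 -c "
from h import *
go(.5505,-.0655,.12)
"
```

```text
t 20.8 pos [ 0.5137 -0.1372  0.1365] F [ 0.2 -0.8 -4. ] w 0.046 tip 0.019 yaw 75.46 tilt [-0.013   0.0145]
cm: [-1.79  7.85  1.71]
```

Emit:
move_arm:
  steps:
    - [[-0.6,2.5,0.2,0],[-0.6,2.5,0.2,0],[-0.5,2.0,0.2,0],[0,0,0,0],[0,0,0,0]]

```text
time: 21.3
tool_pos: [0.5489, -0.0674, 0.1301]
tool_rot: [[-0.969, 0.247, -0.014], [0.247, 0.969, 0.015], [0.017, 0.011, -1.0]]
force: [0.1, -0.8, -4.2]
gripper_width: 0.0456
```

```bash
python3 -c "
from h import *
go(.5505,-.0655,.12)
"
```

```text
t 21.3 pos [ 0.5489 -0.0674  0.1301] F [ 0.1 -0.8 -4.2] w 0.0456 tip 0.019 yaw 75.68 tilt [-0.0139  0.0151]
cm: [-0.12  0.21  1.01]
```

Emit:
move_arm:
  steps:
    - [[-0.12,0.2,0,0],[0,0,0.5,0],[0,0,0.5,0],[0,0,0,0]]

```text
time: 21.7
tool_pos: [0.5491, -0.0674, 0.119]
tool_rot: [[-0.968, 0.249, -0.015], [0.249, 0.968, 0.015], [0.018, 0.011, -1.0]]
force: [0.4, -0.9, -3.7]
gripper_width: 0.0456
```

```bash
python3 -c "
from h import *
go(.5505,-.0655,.094)
p,d=arm.grab_frame('side');np.savez('s3.npz',p=p,d=d);cv2.imwrite('pics/c23.png',cv2.resize(p[130:210,208:308,::-1],None,fx=7,fy=7,interpolation=2))
s=arm.read_state();R=np.array(s['tool_rot']);t=np.array(s['tool_pos'])
# predicted flange circle from platen centre = TCP
th=np.linspace(0,2*np.pi,72)
for z in(-.0076,.0004):
    C=t+np.stack([.03*np.cos(th),.03*np.sin(th),0*th+z],1);q=(proj('side',C)-[208,130])*7
    print(z,'u',q[:,0].min().round(),q[:,0].max().round(),'v',q[:,1].min().round(),q[:,1].max().round())
q=(proj('side',[[.5505,-.0655,.086],[.5505,-.0655,.078]])-[208,130])*7;print(q)
"
```

```text
t 21.7 pos [ 0.5491 -0.0674  0.119 ] F [ 0.4 -0.9 -3.7] w 0.0456 tip 0.019 yaw 75.57 tilt [-0.0149  0.0149]
cm: [-0.13  0.19  2.5 ]
-0.0076 u 283.0 430.0 v 188.0 277.0
0.0004 u 283.0 430.0 v 172.0 262.0
[[351.56620063 283.42776786]
 [351.33799292 298.52502553]]
```

View pics/c23.png

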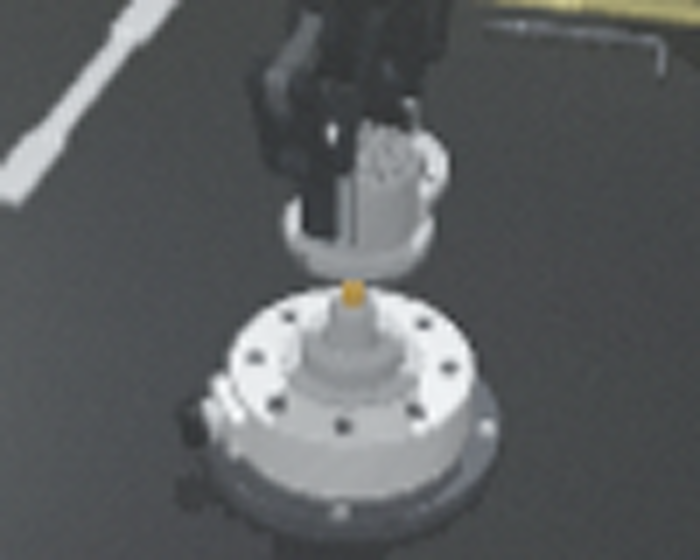

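Emit:
move_arm:
  steps:
    - [[-0.18,0.18,0,0],[0,0,0,0]]

```text
time: 21.95
tool_pos: [0.5515, -0.0665, 0.1193]
tool_rot: [[-0.968, 0.25, -0.015], [0.25, 0.968, 0.015], [0.018, 0.011, -1.0]]
force: [0.5, -0.5, -5.0]
gripper_width: 0.0459
```

Emit:
move_arm:
  steps:
    - [[0,0,0.5,0],[0,0,0.5,0],[0,0,0.5,0],[0,0,0,0]]

```text
time: 22.35
tool_pos: [0.5515, -0.0663, 0.1031]
tool_rot: [[-0.968, 0.25, -0.014], [0.25, 0.968, 0.015], [0.018, 0.011, -1.0]]
force: [-0.6, -0.1, -2.9]
gripper_width: 0.0458
```

```bash
python3 -c "
from h import *
go(.551,-.0655,.094)
p,d=arm.grab_frame('side');cv2.imwrite('pics/c24.png',cv2.resize(p[130:210,208:308,::-1],None,fx=7,fy=7,interpolation=2))
"
```

```text
t 22.35 pos [ 0.5515 -0.0663  0.1031] F [-0.6 -0.1 -2.9] w 0.0458 tip 0.019 yaw 75.53 tilt [-0.0143  0.0147]
cm: [0.05 0.05 0.91]
```

View pics/c24.png

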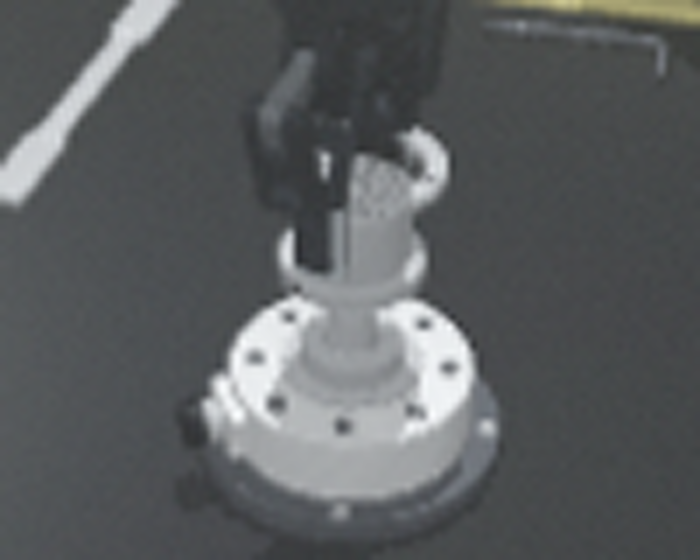

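Emit:
move_arm:
  steps:
    - [[0.0,0.05,0.4,0],[0,0,0.4,0],[0,0,0,0]]

```text
time: 22.7
tool_pos: [0.5518, -0.0656, 0.0948]
tool_rot: [[-0.968, 0.25, -0.014], [0.25, 0.968, 0.015], [0.017, 0.011, -1.0]]
force: [-0.5, 0.1, -4.1]
gripper_width: 0.0456
```

Emit:
move_arm:
  steps:
    - [[0,0,0.3,0],[0,0,0.3,0],[0,0,0,0]]

```text
time: 23.0
tool_pos: [0.5518, -0.0655, 0.0883]
tool_rot: [[-0.968, 0.25, -0.014], [0.25, 0.968, 0.015], [0.017, 0.011, -1.0]]
force: [-0.3, -0.9, -4.6]
gripper_width: 0.0456
```

Emit:
move_arm:
  steps:
    - [[0,0,0.2,0],[0,0,0,0]]

```text
time: 23.2
tool_pos: [0.5518, -0.0655, 0.0862]
tool_rot: [[-0.968, 0.25, -0.014], [0.25, 0.968, 0.015], [0.017, 0.011, -1.0]]
force: [-0.2, -1.1, -5.8]
gripper_width: 0.0455
```

Emit:
move_arm:
  steps:
    - [[0,0,0.2,0],[0,0,0,0]]

```text
time: 23.4
tool_pos: [0.5518, -0.0655, 0.0841]
tool_rot: [[-0.968, 0.25, -0.013], [0.25, 0.968, 0.015], [0.017, 0.011, -1.0]]
force: [0.3, -0.0, -4.6]
gripper_width: 0.0459
```

No force yet, so the pin has entered the bore. I continue.

Emit:
move_arm:
  steps:
    - [[0,0,0.2,0],[0,0,0,0]]

```text
time: 23.6
tool_pos: [0.5518, -0.0655, 0.082]
tool_rot: [[-0.968, 0.25, -0.013], [0.25, 0.968, 0.015], [0.017, 0.011, -1.0]]
force: [-1.0, 0.1, -4.6]
gripper_width: 0.0459
```

Emit:
move_arm:
  steps:
    - [[0,0,0.2,0],[0,0,0,0]]

```text
time: 23.8
tool_pos: [0.5516, -0.0656, 0.0798]
tool_rot: [[-0.968, 0.25, -0.014], [0.25, 0.968, 0.014], [0.017, 0.011, -1.0]]
force: [-1.2, -0.1, -5.1]
gripper_width: 0.0458
```

Emit:
move_arm:
  steps:
    - [[0,0,0.2,0],[0,0,0,0]]

```text
time: 24.0
tool_pos: [0.5516, -0.0656, 0.0776]
tool_rot: [[-0.968, 0.25, -0.014], [0.25, 0.968, 0.014], [0.017, 0.01, -1.0]]
force: [0.1, 0.3, -4.6]
gripper_width: 0.0456
```

```bash
python3 -c "
from h import *
go(.551,-.0655,.0676)
p,d=arm.grab_frame('side');cv2.imwrite('pics/c25.png',cv2.resize(p[130:210,208:308,::-1],None,fx=7,fy=7,interpolation=2))
"
```

```text
t 24.0 pos [ 0.5516 -0.0656  0.0776] F [ 0.1  0.3 -4.6] w 0.0456 tip 0.019 yaw 75.54 tilt [-0.0137  0.0144]
cm: [ 0.04 -0.02  1.01]
```

View pics/c25.png

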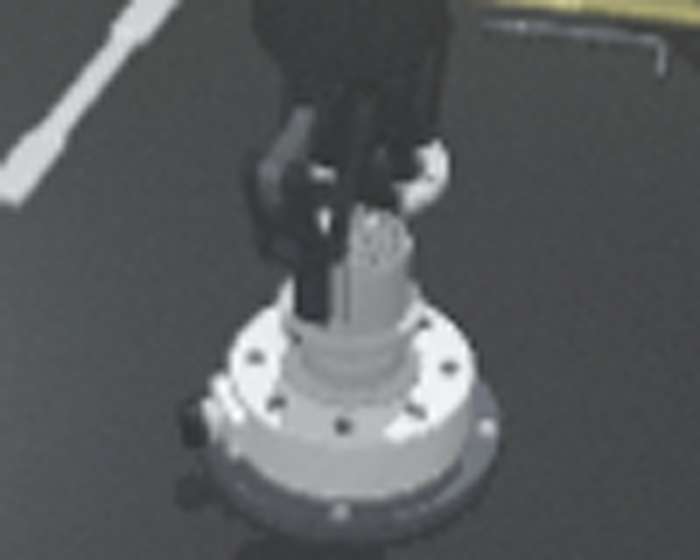

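Emit:
move_arm:
  steps:
    - [[0.02,0,0.2,0],[0,0,0,0]]
  force: 120

```text
time: 24.25
tool_pos: [0.5516, -0.0656, 0.0757]
tool_rot: [[-0.968, 0.25, -0.013], [0.25, 0.968, 0.014], [0.016, 0.011, -1.0]]
force: [-0.7, -0.8, -5.5]
gripper_width: 0.0453
```

Emit:
move_arm:
  steps:
    - [[0,0,0.2,0],[0,0,0,0]]

```text
time: 24.45
tool_pos: [0.5515, -0.0655, 0.0735]
tool_rot: [[-0.968, 0.25, -0.013], [0.25, 0.968, 0.014], [0.017, 0.01, -1.0]]
force: [-1.1, -0.4, -3.7]
gripper_width: 0.0448
```

Emit:
move_arm:
  steps:
    - [[0,0,0.2,0],[0,0,0,0]]

```text
time: 24.65
tool_pos: [0.5517, -0.0656, 0.0722]
tool_rot: [[-0.968, 0.25, -0.013], [0.249, 0.968, 0.014], [0.016, 0.01, -1.0]]
force: [-1.8, -0.5, 3.6]
gripper_width: 0.0455
```

Emit:
move_arm:
  steps:
    - [[0,0,0.2,0],[0,0,0,0]]

```text
time: 24.85
tool_pos: [0.5517, -0.0656, 0.071]
tool_rot: [[-0.968, 0.25, -0.013], [0.249, 0.968, 0.014], [0.016, 0.01, -1.0]]
force: [-3.6, -0.1, 3.7]
gripper_width: 0.0451
```

Emit:
move_arm:
  steps:
    - [[0,0,0.25,0],[0,0,0.1,0]]

```text
time: 25.05
tool_pos: [0.5517, -0.0656, 0.0686]
tool_rot: [[-0.968, 0.25, -0.013], [0.249, 0.968, 0.014], [0.016, 0.01, -1.0]]
force: [-4.8, 0.0, 8.8]
gripper_width: 0.0452
```

Emit:
move_arm:
  steps:
    - [[0,0,0.2,0],[0,0,0.1,0]]

```text
time: 25.25
tool_pos: [0.5517, -0.0656, 0.0681]
tool_rot: [[-0.968, 0.25, -0.013], [0.249, 0.968, 0.014], [0.016, 0.01, -1.0]]
force: [-5.9, 0.5, 10.5]
gripper_width: 0.0455
```

```bash
python3 -c "
from h import *
go(.551,-.0655,.0676)
s=arm.read_state();print(s['moment'])
p,d=arm.grab_frame('side');cv2.imwrite('pics/c26.png',cv2.resize(p[130:210,208:308,::-1],None,fx=7,fy=7,interpolation=2))
print(arm.read_state()['force'],arm.read_state()['tool_pos'])
"
```

```text
t 25.25 pos [ 0.5517 -0.0656  0.0681] F [-5.9  0.5 10.5] w 0.0455 tip 0.019 yaw 75.55 tilt [-0.0126  0.014 ]
cm: [ 0.07 -0.01  0.05]
[-0.02740839  0.96999184  0.02321385]
[-5.98848194 -1.36564844 15.72445268] [ 0.55175129 -0.06558135  0.06811489]
```

View pics/c26.png

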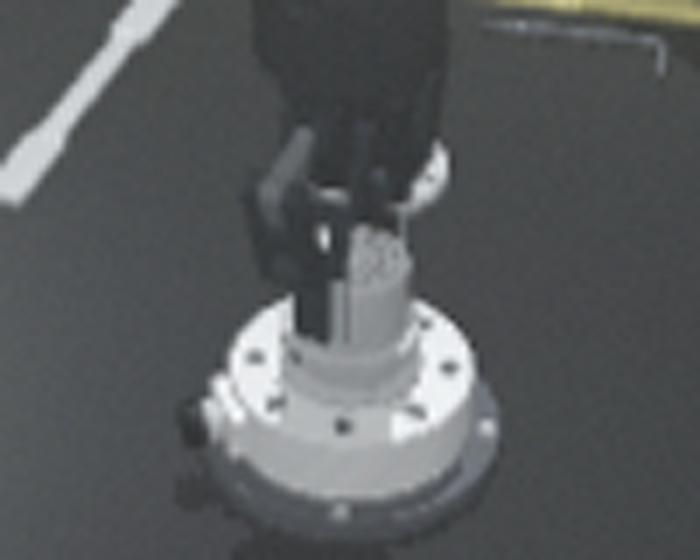

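Emit:
move_arm:
  steps:
    - [[0.06,0,0.15,0],[0,0,0.15,0]]

```text
time: 25.5
tool_pos: [0.5518, -0.0656, 0.0681]
tool_rot: [[-0.968, 0.249, -0.011], [0.249, 0.968, 0.014], [0.014, 0.01, -1.0]]
force: [-9.7, 0.8, 20.5]
gripper_width: 0.0452
```

Emit:
move_arm:
  steps:
    - [[0,0,0.2,0],[0,0,0.2,0]]

```text
time: 25.7
tool_pos: [0.5518, -0.0656, 0.068]
tool_rot: [[-0.968, 0.249, -0.011], [0.249, 0.968, 0.014], [0.014, 0.01, -1.0]]
force: [-10.1, 0.0, 26.0]
gripper_width: 0.0451
```

```bash
python3 -c "
from h import *
go(.551,-.0655,.0676)
s=arm.read_state();print(s['moment'])
"
```

```text
t 25.7 pos [ 0.5518 -0.0656  0.068 ] F [-10.1   0.   26. ] w 0.0451 tip 0.019 yaw 75.56 tilt [-0.0107  0.0136]
cm: [ 0.08 -0.01  0.04]
[ 0.04044333  1.82023398 -0.01512707]
```

Emit:
move_arm:
  steps:
    - [[0.2,0,0.1,0],[0.1,0,0.2,0]]

```text
time: 25.9
tool_pos: [0.5518, -0.0656, 0.068]
tool_rot: [[-0.968, 0.249, -0.004], [0.249, 0.968, 0.012], [0.007, 0.011, -1.0]]
force: [-6.9, -1.0, 21.1]
gripper_width: 0.0453
```

```bash
python3 -c "
from h import *
go(.551,-.0655,.0676)
s=arm.read_state();print(s['moment'])
"
```

```text
t 25.9 pos [ 0.5518 -0.0656  0.068 ] F [-6.9 -1.  21.1] w 0.0453 tip 0.019 yaw 75.58 tilt [-0.004   0.0121]
cm: [ 0.08 -0.01  0.04]
[-0.20943051  1.09639178  0.03155262]
```

Emit:
move_arm:
  steps:
    - [[0.2,0,0.2,0],[0.15,0,0.3,0]]

```text
time: 26.1
tool_pos: [0.5521, -0.0656, 0.0679]
tool_rot: [[-0.969, 0.249, 0.003], [0.249, 0.969, 0.01], [-0.001, 0.011, -1.0]]
force: [-13.0, -0.7, 43.4]
gripper_width: 0.0449
```

Emit:
move_arm:
  steps:
    - [[0.1,0,0.3,0],[0.1,0,0.3,0]]

```text
time: 26.3
tool_pos: [0.5522, -0.0657, 0.068]
tool_rot: [[-0.969, 0.249, 0.008], [0.249, 0.969, 0.009], [-0.005, 0.011, -1.0]]
force: [-10.6, -1.2, 33.6]
gripper_width: 0.0457
```

```bash
python3 -c "
from h import *
go(.551,-.0655,.0676)
s=arm.read_state();print(s['moment'])
p,d=arm.grab_frame('side');W=cloud('side',d);cv2.imwrite('pics/c27.png',cv2.resize(p[150:205,225:295,::-1],None,fx=10,fy=10,interpolation=2))
m=(np.hypot(W[...,0]-.552,W[...,1]+.065)<.03)&(W[...,2]>.09)&(W[...,2]<.108)&(p.min(2)>100);P=W[m];print(len(P),P.mean(0),np.percentile(P[:,2],[5,50,95]))
print(arm.read_state()['force'])
"
```

```text
t 26.3 pos [ 0.5522 -0.0657  0.068 ] F [-10.6  -1.2  33.6] w 0.0457 tip 0.019 yaw 75.61 tilt [0.0077 0.0095]
cm: [ 0.12 -0.01  0.03]
[-1.19373695e-01  2.00201918e+00  1.15560469e-03]
102 [ 0.54165958 -0.06126909  0.09893326] [0.09166997 0.09994909 0.10251737]
[-10.98095888  -0.13709095  33.33394866]
```

View pics/c27.png

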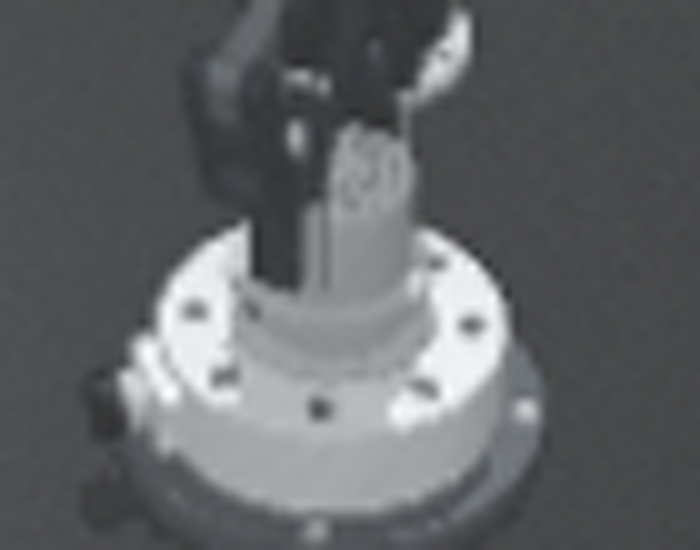

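Emit:
move_arm:
  steps:
    - [[-0.15,0,0.05,0],[-0.15,0,0.1,0]]

```text
time: 26.55
tool_pos: [0.5522, -0.0659, 0.0681]
tool_rot: [[-0.969, 0.249, 0.003], [0.249, 0.969, 0.01], [-0.0, 0.011, -1.0]]
force: [-7.3, 1.9, 13.9]
gripper_width: 0.0452
```

```bash
python3 -c "
from h import *
go(.551,-.0655,.0676)
s=arm.read_state();print(s['moment'])
"
```

```text
t 26.55 pos [ 0.5522 -0.0659  0.0681] F [-7.3  1.9 13.9] w 0.0452 tip 0.019 yaw 75.59 tilt [0.0031 0.0104]
cm: [0.13 0.   0.05]
[ 0.17920559  1.35245626 -0.0223176 ]
```

Emit:
move_arm:
  steps:
    - [[-0.15,0,0.1,0],[-0.15,0,0.1,0]]

```text
time: 26.75
tool_pos: [0.5522, -0.0659, 0.068]
tool_rot: [[-0.968, 0.249, -0.003], [0.249, 0.968, 0.012], [0.005, 0.011, -1.0]]
force: [-11.8, 2.2, 20.5]
gripper_width: 0.0452
```

Emit:
move_arm:
  steps:
    - [[-0.15,0,0.1,0],[-0.1,0,0.15,0]]

```text
time: 26.95
tool_pos: [0.5521, -0.0658, 0.068]
tool_rot: [[-0.968, 0.249, -0.008], [0.249, 0.968, 0.013], [0.011, 0.011, -1.0]]
force: [-12.2, 1.5, 26.4]
gripper_width: 0.045
```

```bash
python3 -c "
from h import *
go(.551,-.0655,.0676)
s=arm.read_state();print(s['moment'])
"
```

```text
t 26.95 pos [ 0.5521 -0.0658  0.068 ] F [-12.2   1.5  26.4] w 0.045 tip 0.019 yaw 75.57 tilt [-0.0076  0.0129]
cm: [0.11 0.   0.04]
[ 0.12995608  1.97224106 -0.00543988]
```

Emit:
move_arm:
  steps:
    - [[0,0,0.25,0],[0,0,0.3,0]]

```text
time: 27.15
tool_pos: [0.5522, -0.0658, 0.0679]
tool_rot: [[-0.968, 0.249, -0.007], [0.249, 0.968, 0.013], [0.01, 0.011, -1.0]]
force: [-16.1, 0.5, 44.8]
gripper_width: 0.0449
```

```bash
python3 -c "
from h import *
go(.551,-.0655,.0676)
for c in('side','top'):
    p,d=arm.grab_frame(c);cv2.imwrite(f'pics/end{c}.png',p[:,:,::-1])
go(.551,-.0655,.0676)
"
```

```text
t 27.15 pos [ 0.5522 -0.0658  0.0679] F [-16.1   0.5  44.8] w 0.0449 tip 0.019 yaw 75.58 tilt [-0.0073  0.0128]
cm: [0.12 0.   0.03]
t 27.25 pos [ 0.5522 -0.0658  0.0679] F [-15.5   0.8  37. ] w 0.0449 tip 0.019 yaw 75.58 tilt [-0.0072  0.0128]
cm: [0.12 0.   0.04]
```

View pics/endside.png

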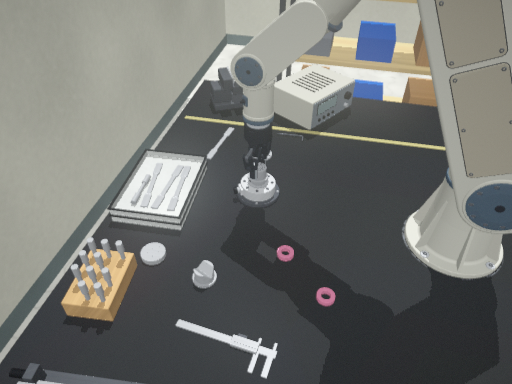

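```bash
python3 -c "
from h import *
for i in range(8):
    p,d=arm.grab_frame('side'); s=arm.read_state(); print(np.round(s['force'],1),np.round(s['tool_pos'],4),s['gripper_width'])
W=cloud('side',d);cv2.imwrite('pics/c28.png',cv2.resize(p[150:205,225:295,::-1],None,fx=10,fy=10,interpolation=2))
m=(np.hypot(W[...,0]-.552,W[...,1]+.065)<.026)&(W[...,2]>.096)&(W[...,2]<.106)&(p.min(2)>100);P=W[m];print(len(P),P.mean(0))
"
```

```text
[-14.5   1.1  38.1] [ 0.5522 -0.0658  0.0679] 0.04494965577599657
[-13.7   0.8  37.8] [ 0.5521 -0.0658  0.0679] 0.04468880997572261
[-14.    0.9  37.9] [ 0.5522 -0.0658  0.0679] 0.045108771789400114
[-13.2   0.5  37.5] [ 0.5522 -0.0658  0.068 ] 0.04511284618179675
[-14.    1.7  37.6] [ 0.5522 -0.0658  0.0679] 0.04478524722389482
[-13.8   0.7  38.1] [ 0.5522 -0.0658  0.0679] 0.044976639932438285
[-13.9   0.8  37.3] [ 0.5522 -0.0658  0.0679] 0.04521024292884393
[-14.1   0.7  37.9] [ 0.5522 -0.0658  0.0679] 0.04512369642223513
78 [ 0.54319331 -0.06473687  0.10015448]
```

View pics/c28.png

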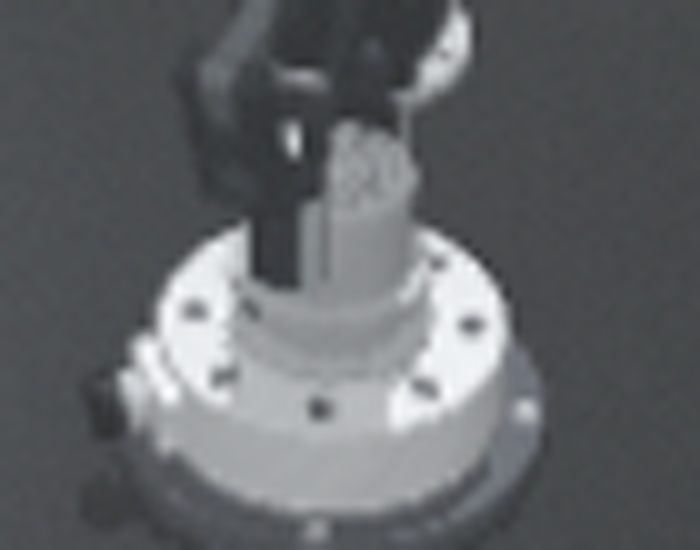

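The hold is steady at about 38 N down, and the platen top measures 0.100 m, which matches the home height (48 + 12 + 40 mm). Handing in.

```bash
python3 -c "
from plant import arm
print(arm.hand_in())"
```

```text
the job is handed in; nothing more can be done
None
```

The spacer ring is on the load cell's seat, and the platen is pressed home on it. I handed the job in at about 27.7 s of 72 s, with the gripper still holding the platen down.

**What I did:** The grey ring went over the spigot and was released when I felt it meet the seat. The platen then slid onto the spigot without catching. I felt the spring pin about 5 mm above home and pressed down until the height stopped changing while the force kept rising.

**Last checks:**
- **Push and grip:** the downward reading held at about 38 N over the last 0.4 s, with the grip set to 120 N.
- **Ring:** its top measured about 60–62 mm, against 60 mm expected.
- **Platen:** its top measured 100.2 mm, against 100 mm expected. The hand's tilt was back within about 0.1° of its tilt when it gripped the platen.
- **Bystanders:** none of them was touched. I judged that by eye from the last side view.

**What failed or disagreed:**
- **Missed grasps:** the first two tries at the ring closed just above it. The fingertips stand 10 mm or more farther back than the given tip length suggests, so I went lower.
- **Sideways load:** about 14 N remains on the spigot, because pressing down also pushed the arm sideways. I tilted the hand by about 1° while trying to relieve it, then undid that.
- **Flatness:** I judged it from height, force and hand tilt. I did not measure the gap all round the ring.
- **Drift:** each move tilted the hand slightly, by up to about 1.4° in all.

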